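Find the tired spring on the tester plate

ROBOT

A 7-joint arm with a two-finger parallel gripper is mounted at the origin on the work surface; the furniture and walls round the work are solid. World frame = base frame: x ahead of the robot, y to its left, z up, the work surface at z = 0. Lengths are in m, angles in degrees, forces in N, time in s.
With the tool pointing down it reaches from about 0.35 to 0.775 m from the base axis. Payload 3.1 kg.
Tool frame: the origin (TCP) lies midway between the tips of the shut fingers; the grasp point (between the pads) lies 19 mm behind it; z points along the fingers, x is the direction in which the jaws open and shut, and the axes are right-handed (so a half turn about z gives the same grasp; the last joint's range is limited). The gripper opens to 85 mm and grips with 20 to 120 N. Pads are 22 mm wide; open, the fingers measure 114 mm over their backs; the gripper's body (76 mm by 85 mm) begins 54 mm behind the grasp point. The pads swing forward as they close: fully open they stand 13 mm farther back than shut.
Start: joints at [-72.634, 17.813, 0.802, 86.603, -0.252, 75.585, -1.558], TCP at [0.186, 0.518, 0.202] pointing down, gripper open.
Joint ranges: [-154.91, 154.91], [-16.99, 109.72], [-72.82, 74.43], [7.12, 147.25], [-82.49, 262.49], [11.32, 116.49], [-174.64, 174.64]. Speed limits (degrees/s): [159.86, 159.86, 180, 180, 180, 180, 180].

INTERFACE

Orientations are given as a 3x3 rotation matrix whose columns are the frame's x, y, z axes.
In Python, from station import arm gives the robot as it stands.
- The arm moves only by the shell command python3 -m creep 'ROWS'. ROWS is text: rows parted by semicolons, each of 5 numbers parted by spaces: the opening, from 0 (shut) to 1 (fully open), then the shift along the tool's x, y, z in cm, then the turn about the tool's z in rad. A call has exactly 8 rows; each row is the pose to reach, as a shift and turn from the pose commanded when the call began, along the tool's axes at that moment; what a row does not reach only later rows make up. A row lasts 1/8 s, in which the tool goes at most 62.5 mm and 10.7 degrees, less where a joint would pass 70% of its speed; a pose out of reach is approached as far as the arm can. A call with a gripper value outside its range is refused whole. The fingers move at their own pace and stop on an object; the grip force is fixed at half the most. Time passes only in rows, so rows that repeat a pose let the fingers close, or fill a call up. It gives the time, the measured TCP pose, the force and the opening at its end, in the units of the state.
- arm.state(): the state, without advancing time (a new reading comes with each control period).
- arm.get_image(name): name is "scene" or "side" or "wrist"; returns the picture (400x640x3 uint8, red, green, blue); there is no depth.
- arm.camera_model(name): a dict with "fovy" (degrees; the focal length in pixels is half the picture's height over the tangent of half this angle, whatever the lens; pixels are square), "cx", "cy" (the principal point, pixels), "distortion" ([k1, k2, p1, p2, k3] as OpenCV has them; the pictures are not rectified), "position" and "attitude" of the camera in the world. Camera axes: x right, y up, looking along -z (the intrinsics and any distortion apply to the point x, -y, -z); pixel columns grow to the right and rows downward; lengths in m; the calibration is good to about 2 mm. A picture is of the moment at which its call begins: read the wrist's pose just before it. camera_model takes no time and is no camera call; for the wrist camera it gives the pose at the moment of the call.
- arm.close_job(): hands the job in, once; it reports no verdict.
The state is a dict: "clock": time; "joint_positions": joint angles; "dq": joint speeds; "tau": joint torques, N m; "tool_pos": TCP position; "eef_rot": TCP orientation; "wrist_force": force on the tool from outside, world axes, zero at the start; "moment": the same for the moment, N m; "opening": finger opening in m.
Only numpy, scipy, OpenCV 4.12 (cv2) and the standard library are available. Lean on these libraries where they do the work, as an engineer would, in place of code of your own. Each camera call takes 0.05 s, during which the arm holds its last target.

TASK

Test the three springs on the tester plate from the robot's left to its right: press each cup down until its top is level with the reference mark beside it, not beyond, hold it there for a second and let it up again. One spring has gone soft: it reaches the mark with less than half the push and stays clearly lower than the others when let go. Once all three are tested, swing the reject flag of that unit round until it points towards the robot, leave the other two flags parked, and do not disturb the loose things around.

Things in the scene. Friction and masses are not known exactly. Their poses are not given: they have to be found in the camera images.
- tester: Grey spring-tester plate flat on the table, fixed, 166 x 270 x 12 mm; origin at the centre of its underside. +x points away from the robot, +y along the row to the robot's left. Three look-alike spring units stand on it, at y = +85 mm (left), 0 (middle) and -85 mm (right), with its yaw; which letter stands where changes from start to start.
- unit_a: One spring unit, fixed on the plate: dark foot 136 x 75 x 10 mm; origin at the centre of the foot's underside, 12 mm above the table; axes parallel to the plate's. At x = +35 mm an upright coil spring (30 mm wide) carries a steel cup. At x = -45 mm, nearer the robot, a 10 mm post carries a swinging reject flag.
- cup_a_top (a point): Centre of the flat top of this unit's spring cup, a steel disc 36 mm across and 8 mm thick; 125 mm above the table when the spring is free.
- mark_a (a point): Point on the cup's axis at the height of the reference mark: 103 mm above the table, 22 mm below the free cup's top. The mark itself is the top of a small dark ledge that points at the cup from an upright aluminium strip on its -y side (strip 14 mm wide, 29 mm from the cup's axis, top 132 mm above the table).
- cup_a (a joint): How far the cup is pressed down, m: 0 free, 0.022 with its top level with the mark, 0.040 bottomed. A sound spring pushes back with about 16 N at the mark and returns to within 1 mm of 0 when let go. The tired one pushes back with only about 6 N and stays about 10 mm down after being let go.
- flag_a_pivot (a point): On the vertical pivot axis of this unit's reject flag, 114 mm above the table.
- flag_a_tab (a point): Centre of the flag's upright sheet-steel tab, 26 mm long x 4 mm thick x 26 mm tall (101 to 127 mm above the table), 38 mm from the pivot axis; a thin arm joins it to the pivot.
- flag_a (a joint): Flag angle, rad: near 0 parked, pointing to +y along the row; grows counter-clockwise seen from above to the stop at 1.6; at 1.57 it points to the plate's -x, towards the robot. A light push (about 1 N) on the side of the tab swings it; it stays where it is left.
- unit_b: One spring unit, fixed on the plate: dark foot 136 x 75 x 10 mm; origin at the centre of the foot's underside, 12 mm above the table; axes parallel to the plate's. At x = +35 mm an upright coil spring (30 mm wide) carries a steel cup. At x = -45 mm, nearer the robot, a 10 mm post carries a swinging reject flag.
- cup_b_top (a point): Centre of the flat top of this unit's spring cup, a steel disc 36 mm across and 8 mm thick; 125 mm above the table when the spring is free.
- mark_b (a point): Point on the cup's axis at the height of the reference mark: 103 mm above the table, 22 mm below the free cup's top. The mark itself is the top of a small dark ledge that points at the cup from an upright aluminium strip on its -y side (strip 14 mm wide, 29 mm from the cup's axis, top 132 mm above the table).
- cup_b (a joint): How far the cup is pressed down, m: 0 free, 0.022 with its top level with the mark, 0.040 bottomed. A sound spring pushes back with about 16 N at the mark and returns to within 1 mm of 0 when let go. The tired one pushes back with only about 6 N and stays about 10 mm down after being let go.
- flag_b_pivot (a point): On the vertical pivot axis of this unit's reject flag, 114 mm above the table.
- flag_b_tab (a point): Centre of the flag's upright sheet-steel tab, 26 mm long x 4 mm thick x 26 mm tall (101 to 127 mm above the table), 38 mm from the pivot axis; a thin arm joins it to the pivot.
- flag_b (a joint): Flag angle, rad: near 0 parked, pointing to +y along the row; grows counter-clockwise seen from above to the stop at 1.6; at 1.57 it points to the plate's -x, towards the robot. A light push (about 1 N) on the side of the tab swings it; it stays where it is left.
- unit_c: One spring unit, fixed on the plate: dark foot 136 x 75 x 10 mm; origin at the centre of the foot's underside, 12 mm above the table; axes parallel to the plate's. At x = +35 mm an upright coil spring (30 mm wide) carries a steel cup. At x = -45 mm, nearer the robot, a 10 mm post carries a swinging reject flag.
- cup_c_top (a point): Centre of the flat top of this unit's spring cup, a steel disc 36 mm across and 8 mm thick; 125 mm above the table when the spring is free.
- mark_c (a point): Point on the cup's axis at the height of the reference mark: 103 mm above the table, 22 mm below the free cup's top. The mark itself is the top of a small dark ledge that points at the cup from an upright aluminium strip on its -y side (strip 14 mm wide, 29 mm from the cup's axis, top 132 mm above the table).
- cup_c (a joint): How far the cup is pressed down, m: 0 free, 0.022 with its top level with the mark, 0.040 bottomed. A sound spring pushes back with about 16 N at the mark and returns to within 1 mm of 0 when let go. The tired one pushes back with only about 6 N and stays about 10 mm down after being let go.
- flag_c_pivot (a point): On the vertical pivot axis of this unit's reject flag, 114 mm above the table.
- flag_c_tab (a point): Centre of the flag's upright sheet-steel tab, 26 mm long x 4 mm thick x 26 mm tall (101 to 127 mm above the table), 38 mm from the pivot axis; a thin arm joins it to the pivot.
- flag_c (a joint): Flag angle, rad: near 0 parked, pointing to +y along the row; grows counter-clockwise seen from above to the stop at 1.6; at 1.57 it points to the plate's -x, towards the robot. A light push (about 1 N) on the side of the tab swings it; it stays where it is left.
- mandrel_mid (a point): Bystander: centre of a loose turned steel plug with a T pin, 38 mm across, 69 mm tall.
- jar_mid (a point): Bystander: centre of a loose white jar with a blue lid, 60 mm across, 68 mm tall.

How it is judged:
By the outcome, as a careful person would: the job done as asked, in the order asked, and still so for the second after the job is handed in, with the robot touching nothing.
It also fails if it takes over 67 s, if anything falls off the work surface, if the arm or the gripper's body presses on something with over 40 N, if the wrist force passes 120 N, or if a joint passes its speed limit or range.

## Working session

There is one attempt and no reset: what is moved stays moved. The work goes in short steps, Python scripts to look and compute and a shell command to move; the robot and the scene stay as the last step left them, time stands still between calls to the robot, and variables do not carry over. Pictures are saved under pics/ and viewed, and the job is handed in when it is done.

```bash
ls; mkdir -p pics
python3 - <<'E'
from station import arm
import cv2
print(arm.state())
for n in ("scene","side","wrist"):
    m=arm.camera_model(n); print(n,m)
    im=arm.get_image(n); cv2.imwrite(f"pics/{n}0.png",im[:,:,::-1])
E
```

```text
pics
{'clock': 0.0, 'joint_positions': array([-72.63318267,  17.859893  ,   0.80038702,  86.69482783,
        -0.2537829 ,  75.58182902,  -1.55628839]), 'dq': array([ 0.00408993,  0.02066414,  0.08746302, -0.02821962,  0.01951764,
       -0.03734999, -0.10010641]), 'tau': array([ 4.67013615e-04, -3.79901791e+01,  1.45975566e-01, -2.30594498e+01,
        1.21252707e-02,  1.36798003e-02, -2.26829009e-07]), 'tool_pos': array([0.18560587, 0.51687802, 0.20060605]), 'eef_rot': array([[ 3.37894424e-01,  9.41183730e-01, -7.37362248e-04],
       [ 9.41181082e-01, -3.37895223e-01, -2.23382807e-03],
       [-2.35159382e-03,  6.08066513e-05, -9.99997233e-01]]), 'wrist_force': array([-0.47845107,  0.06711354, -0.41346241]), 'moment': array([ 0.02525183, -0.05078871,  0.06207622]), 'opening': 0.08560492495028911}
scene {'fovy': 52.941931902881166, 'cx': 317.21228162654995, 'cy': 189.55936019238968, 'distortion': array([0.00711538, 0.        , 0.        , 0.        , 0.        ]), 'position': array([-0.01140113, -0.67688733,  0.65744882]), 'attitude': array([[ 0.62939039,  0.51136479, -0.58512715],
[... 170 characters left out ...]
6301008707806, 'distortion': array([0.01632553, 0.        , 0.        , 0.        , 0.        ]), 'position': array([0.31442474, 0.57965319, 0.45801623]), 'attitude': array([[-0.97745893,  0.08512358, -0.19320458],
       [-0.21103942, -0.36779034,  0.90564487],
       [ 0.00603295,  0.92600445,  0.37746439]])}
wrist {'fovy': 69.05678554863279, 'cx': 315.9508895527395, 'cy': 199.21160513110635, 'distortion': array([-0.03527507,  0.        ,  0.        ,  0.        ,  0.        ]), 'position': array([0.1084226 , 0.54447394, 0.37378177]), 'attitude': array([[ 0.33812774, -0.89204845, -0.2998653 ],
       [ 0.94109749,  0.31973431,  0.11002495],
       [-0.00227036, -0.31940497,  0.94761559]])}
```

View pics/scene0.png

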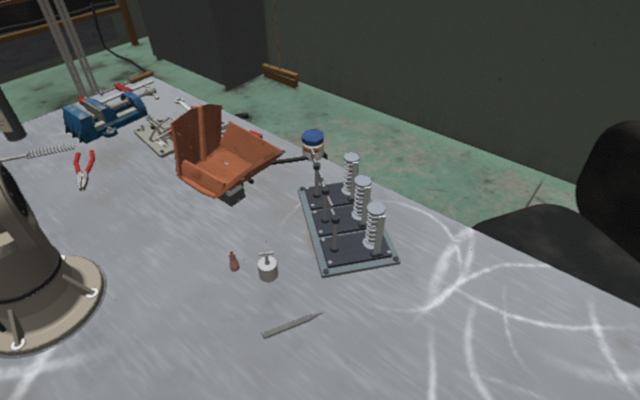

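View pics/side0.png

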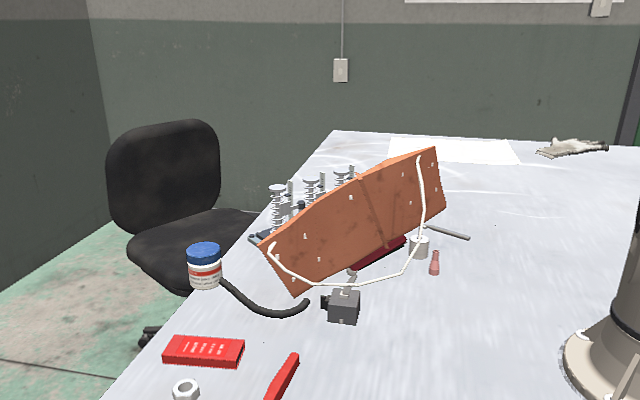

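View pics/wrist0.png

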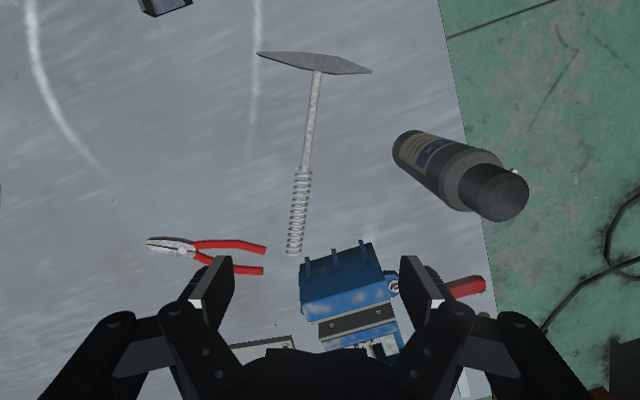

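The scene view shows the tester at about (350,215), with cup tops near (351,158), (363,182) and (376,208). There is a tall orange angle piece to its left at about (225,155), the mandrel at (267,265) and the jar at (313,142) behind the left end. The side view is partly hidden by the orange piece.

Run:
```python
import cv2
im=cv2.imread("pics/scene0.png")
c=im[120:280,280:420]; cv2.imwrite("pics/scene0z.png",cv2.resize(c,None,fx=4,fy=3.75,interpolation=cv2.INTER_CUBIC)[:600])
c=im[140:260,230:380]; 
im=cv2.imread("pics/side0.png")
c=im[140:260,240:400]; cv2.imwrite("pics/side0z.png",cv2.resize(c,None,fx=5,fy=5,interpolation=cv2.INTER_CUBIC))
```

```text
(no output)
```

View pics/scene0z.png

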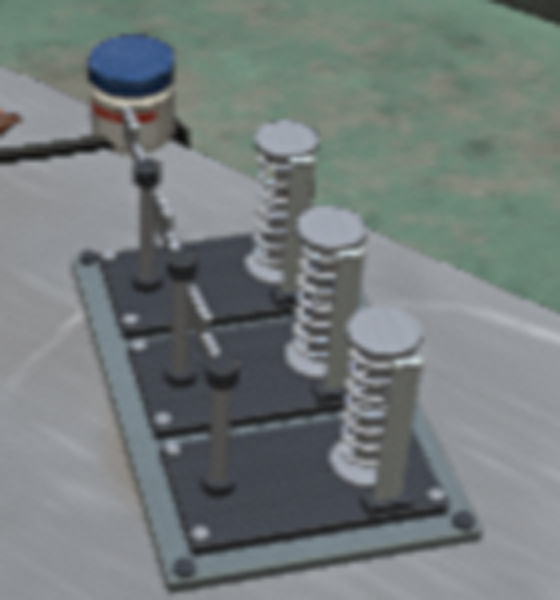

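View pics/side0z.png

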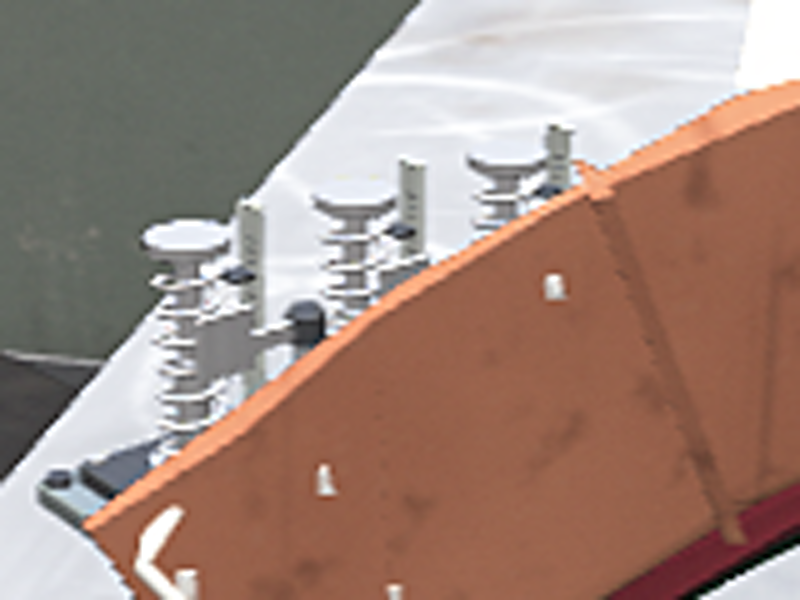

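```bash
cat > h.py <<'E'
import numpy as np, cv2
from station import arm
def K(m):
    f=200/np.tan(np.radians(m['fovy'])/2); return np.array([[f,0,m['cx']],[0,f,m['cy']],[0,0,1.]])
def ray(m,p):
    q=cv2.undistortPoints(np.array([[p]],float),K(m),np.array(m['distortion']))[0,0]
    d=np.array(m['attitude'])@np.array([q[0],-q[1],-1.]); return np.array(m['position']),d/np.linalg.norm(d)
def onplane(m,p,z):
    o,d=ray(m,p); return o+d*(z-o[2])/d[2]
def tri(rays):
    A=np.zeros((3,3));b=np.zeros(3)
    for o,d in rays:
        P=np.eye(3)-np.outer(d,d);A+=P;b+=P@o
    x=np.linalg.solve(A,b); return x,[float(np.linalg.norm((np.eye(3)-np.outer(d,d))@(x-o))*1000) for o,d in rays]
def proj(m,X):
    c=np.array(m['attitude']).T@(np.array(X)-m['position'])
    c=np.array([c[0],-c[1],-c[2]])
    return cv2.projectPoints(c[None],np.zeros(3),np.zeros(3),K(m),np.array(m['distortion']))[0][0,0]
E
python3 - <<'E'
from h import *
np.set_printoptions(precision=4,suppress=True)
S=arm.camera_model("scene");D=arm.camera_model("side")
for a,b in (((351.5,157.3),(277.4,187.6)),((363,181.1),(311,180.6)),((376.5,208.3),(341,172))):
    print(tri([ray(S,a),ray(D,b)]), onplane(S,a,.125)[:2],onplane(D,b,.125)[:2])
z=lambda u,v:(280+u/4,120+v/3.75)
for n,p in dict(nearR=(185,567),farR=(464,520),nearL=(88,258)).items(): print(n,onplane(S,z(*p),.014))
for n,p in dict(p1=(148,170),p2=(182,262),p3=(222,370)).items(): print(n,onplane(S,z(*p),.122))
print('mandrel',onplane(S,(267,265),.035),'jar',onplane(S,(313,148),.034),'bracket top pts',[onplane(S,p,.1) for p in ((219,108),(284,152),(180,185))])
E
```

```text
(array([ 0.5984, -0.2789,  0.1218]), [0.917961367516108, 0.9179613675160994]) [ 0.5962 -0.2808] [ 0.5946 -0.2691]
(array([ 0.5459, -0.3446,  0.1194]), [2.4052919561243167, 2.4052919561242394]) [ 0.5435 -0.3473] [ 0.5392 -0.3246]
(array([ 0.4934, -0.4114,  0.1205]), [2.1451055583527427, 2.1451055583529173]) [ 0.4921 -0.4132] [ 0.4887 -0.3938]
nearR [ 0.3823 -0.3785  0.014 ]
farR [ 0.4963 -0.4696  0.014 ]
nearL [ 0.5412 -0.1788  0.014 ]
p1 [ 0.5284 -0.237   0.122 ]
p2 [ 0.4759 -0.3018  0.122 ]
p3 [ 0.4229 -0.3671  0.122 ]
mandrel [ 0.309  -0.2894  0.035 ] jar [ 0.6696 -0.1083  0.034 ] bracket top pts [array([0.5824, 0.1552, 0.1   ]), array([ 0.5418, -0.1253,  0.1   ]), array([ 0.3128, -0.0334,  0.1   ])]
```

```bash
cat >> h.py <<'E'
def go(x,y,z,ang=None):
    s=arm.state();R=s['eef_rot'];d=R.T@(np.array([x,y,z])-s['tool_pos'])*100
    a=np.degrees(np.arctan2(R[1,0],R[0,0])); t=0 if ang is None else -np.radians((ang-a+180)%360-180)
    print('clk %.2f pos'%s['clock'],s['tool_pos'].round(4),'F',s['wrist_force'].round(1),'ang %.2f'%a,'tilt',R[:2,2].round(4),'-> shift cm',d.round(2),'turn %.3f'%t,'j',s['joint_positions'].round(0))
E
python3 -m creep '0 -2 3 -7 0; 0 -5 6 -12 0.1; 0 -9 13 -16 0.25; 0 -13 19 -18 0.4; 0 -17 25 -18 0.55; 0 -21 31 -18 0.7; 0 -26 37 -18 0.85; 0 -30 39 -18 1.0'
python3 -c "
from h import *
go(.52,-.38,.30,-38.4)"
```

```text
clock: 1.15
tool_pos: [0.4247, 0.1625, 0.3797]
eef_rot: [[0.976, 0.219, 0.0], [0.219, -0.976, -0.0], [-0.0, 0.0, -1.0]]
wrist_force: [1.2, 0.6, -0.1]
opening: -0.0001
clk 1.15 pos [0.4247 0.1625 0.3797] F [ 1.2  0.6 -0.1] ang 12.68 tilt [ 0.     -0.0001] -> shift cm [-2.61 55.02  7.98] turn 0.891 j [-46.   5.  25.  79.  -2.  97.  -8.]
```

```bash
python3 -m creep '0 0 6 0 0.11; 0 -0.5 12 0 0.22; 0 -1 18 0 0.33; 0 -1.5 24 0 0.44; 0 -2 30 2 0.55; 0 -2 36 4 0.66; 0 -2.5 42 6 0.77; 0 -2.6 48 8 0.89'
python3 -m creep '0 0 0 0 0;0 0 0 0 0;0 0 0 0 0;0 0 0 0 0;0 0 0 0 0;0 0 0 0 0;0 0 0 0 0;0 0 0 0 0' >/dev/null
python3 - <<'E'
from h import *
go(.52,-.38,.30,-38.4)
import json
m=arm.camera_model("wrist"); im=arm.get_image("wrist"); cv2.imwrite("pics/wrist1.png",im[:,:,::-1])
np.savez("w1.npz",**{k:np.array(v) for k,v in m.items()})
E
```

```text
clock: 2.15
tool_pos: [0.5058, -0.3076, 0.3003]
eef_rot: [[0.786, -0.619, 0.0], [-0.619, -0.786, 0.001], [-0.0, -0.001, -1.0]]
wrist_force: [1.2, 0.2, 0.3]
opening: -0.0002
clk 3.15 pos [ 0.5054 -0.3062  0.3011] F [ 0.3 -0.5 -1. ] ang -38.05 tilt [-0.0001  0.0001] -> shift cm [5.7  4.91 0.11] turn 0.006 j [ -1.  26.  50.  69. -20.  93.   7.]
```

View pics/wrist1.png

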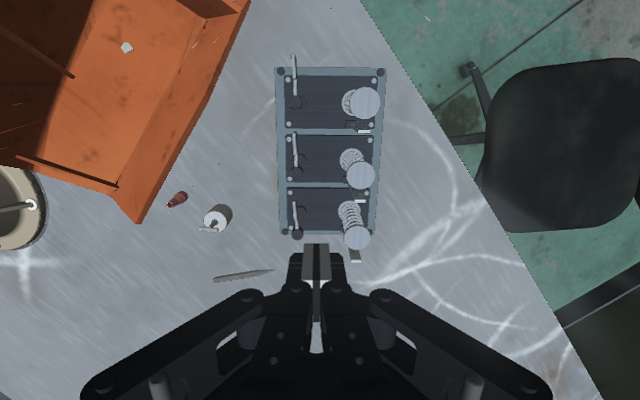

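The wrist view shows all three units squarely. The cup discs are near (364,102), (361,174) and (356,236), the flags are at x≈295 and all parked, and the orange piece is well to the left.

Run:
```python
from h import *
im=cv2.imread("pics/wrist1.png")
c=im[50:270,265:400]; cv2.imwrite("pics/wrist1z.png",cv2.resize(c,None,fx=2.7*1.6,fy=2.7,interpolation=cv2.INTER_CUBIC))
c=im[80:260,330:390]
c=cv2.resize(c,None,fx=3,fy=3,interpolation=cv2.INTER_CUBIC)
g=cv2.GaussianBlur(cv2.cvtColor(c,cv2.COLOR_BGR2GRAY),(5,5),1)
h=cv2.HoughCircles(g,cv2.HOUGH_GRADIENT_ALT,1,100,param1=120,param2=.6,minRadius=30,maxRadius=60)
print(h)
m=np.load("w1.npz")
m={k:m[k] for k in m.files}
if h is not None:
  for x,y,r in h[0]:
    u=(330+(x+.5)/3-.5,80+(y+.5)/3-.5); print(u,r/3,onplane(m,u,.125), 'R@', r/3*np.linalg.norm(onplane(m,u,.125)-m['position'])/K(m)[0,0])
for n,u in dict(nl=(281,71),fl=(382,71),fr=(374,235)).items(): print(n,onplane(m,u,.014))
```

```text
[[[106.        68.        48.037163]
  [ 93.       281.        42.50331 ]
  [ 80.       473.        38.339085]]]
(np.float32(365.0), np.float32(102.333336)) 16.012388 [ 0.59973812 -0.27729585  0.125     ] R@ 0.019477336574662524
(np.float32(360.66666), np.float32(173.33334)) 14.16777 [ 0.54751514 -0.34231774  0.125     ] R@ 0.017710821658817395
(np.float32(356.33334), np.float32(237.33333)) 12.779695 [ 0.49266811 -0.41003438  0.125     ] R@ 0.01726396496172168
nl [ 0.5419808 -0.1768586  0.014    ]
fl [ 0.65860183 -0.26787031  0.014     ]
fr [ 0.49932778 -0.47885972  0.014     ]
```

View pics/wrist1z.png

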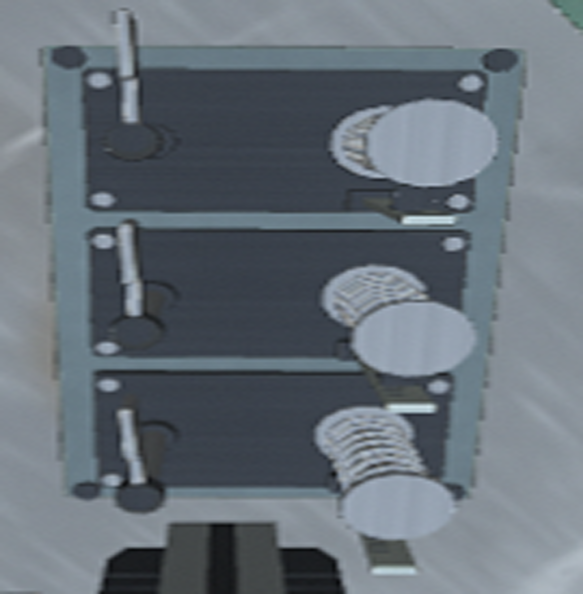

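Run:
```python
from h import *
m=np.load("w1.npz");m={k:m[k] for k in m.files}
S=arm.camera_model("scene")
for z in (0,.05,.1,.15): print(z,onplane(m,(245,10),z).round(3),onplane(m,(140,222),z).round(3),onplane(S,(284,152),z).round(3),onplane(S,(235,190),z).round(3),onplane(S,(180,188),z).round(3))
go(.599,-.278,.145,-38.5)
```

```text
0 [ 0.554 -0.08   0.   ] [ 0.182 -0.208  0.   ] [ 0.641 -0.026  0.   ] [ 0.445 -0.041  0.   ] [0.364 0.072 0.   ]
0.05 [ 0.554 -0.097  0.05 ] [ 0.221 -0.211  0.05 ] [ 0.591 -0.076  0.05 ] [ 0.41  -0.089  0.05 ] [0.335 0.015 0.05 ]
0.1 [ 0.554 -0.114  0.1  ] [ 0.261 -0.215  0.1  ] [ 0.542 -0.125  0.1  ] [ 0.376 -0.138  0.1  ] [ 0.307 -0.042  0.1  ]
0.15 [ 0.554 -0.131  0.15 ] [ 0.3   -0.218  0.15 ] [ 0.492 -0.175  0.15 ] [ 0.341 -0.186  0.15 ] [ 0.278 -0.099  0.15 ]
clk 3.20 pos [ 0.5054 -0.3063  0.3011] F [ 0.6 -0.1  0.3] ang -38.04 tilt [-0.0001 -0.    ] -> shift cm [ 5.63 -8.   15.61] turn 0.008 j [ -1.  26.  50.  69. -20.  93.   7.]
```

```bash
python3 -m creep '0 2 -3 2 0.008; 0 4.5 -6 5 0.008; 0 5.63 -8 8 0.008; 0 5.63 -8 12 0.008; 0 5.63 -8 15.6 0.008; 0 5.63 -8 15.6 0.008; 0 5.63 -8 15.6 0.008; 0 5.63 -8 15.6 0.008'
python3 - <<'E'
from h import *
go(.599,-.278,.103,-38.5)
for n in ("side","wrist"):
    cv2.imwrite(f"pics/{n}2.png",arm.get_image(n)[:,:,::-1])
im=cv2.imread("pics/side2.png")[140:260,240:400]; cv2.imwrite("pics/side2z.png",cv2.resize(im,None,fx=5,fy=5,interpolation=cv2.INTER_CUBIC))
E
```

```text
clock: 4.2
tool_pos: [0.6002, -0.279, 0.1476]
eef_rot: [[0.783, -0.622, 0.004], [-0.622, -0.783, -0.002], [0.004, -0.001, -1.0]]
wrist_force: [-0.1, -0.7, 0.0]
opening: 0.0
clk 4.20 pos [ 0.6002 -0.279   0.1476] F [-0.1 -0.7  0. ] ang -38.50 tilt [ 0.0037 -0.0021] -> shift cm [-0.17 -0.    4.46] turn 0.000 j [ -2.  38.  46.  73. -27.  79.   3.]
```

View pics/side2z.png

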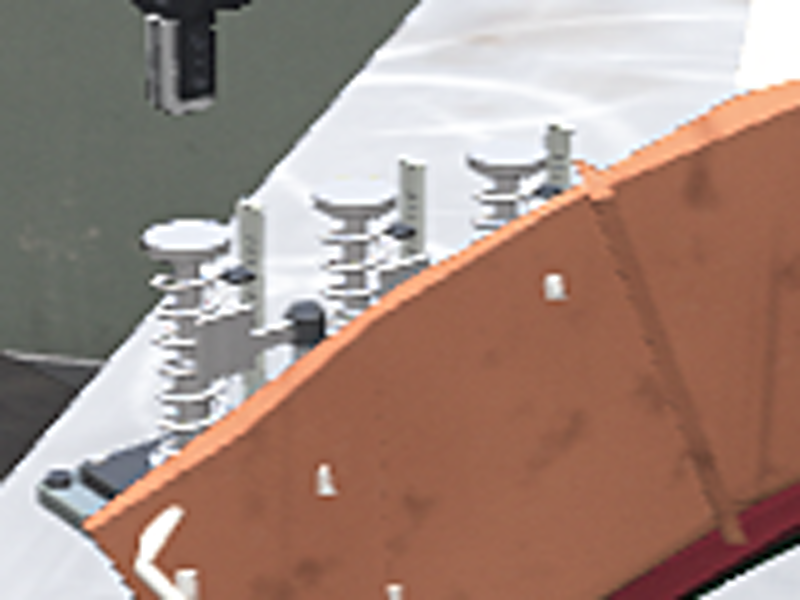

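View pics/wrist2.png

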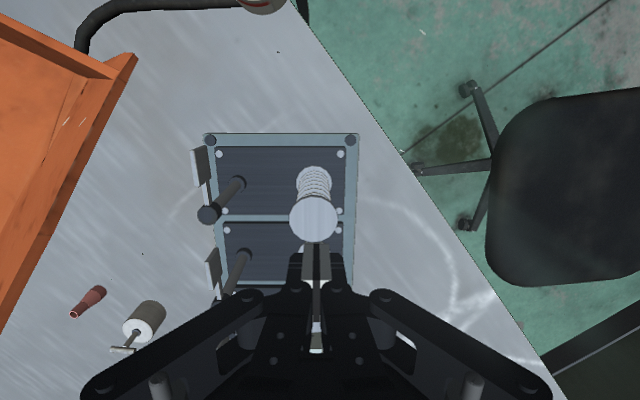

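The tip stands over the left cup: the disc is at (313,219) in the wrist view, with the fingertip just below it. I'll check this by calculation, then press.

Run:
```python
from h import *
m=arm.camera_model("wrist")
print(onplane(m,(313.5,219),.125),proj(m,arm.state()['tool_pos']))
D=arm.camera_model("side"); print(proj(D,arm.state()['tool_pos']))
go(.599,-.278,.103,-38.5)
```

```text
[ 0.59943225 -0.27718564  0.125     ] [315.23250915 233.19599974]
[275.94546428 175.42770891]
clk 4.30 pos [ 0.5999 -0.2787  0.147 ] F [-0.5 -0.5  0.2] ang -38.50 tilt [ 0.0029 -0.0014] -> shift cm [-0.12  0.    4.4 ] turn 0.000 j [ -2.  38.  46.  73. -27.  79.   3.]
```

```bash
python3 -m creep '0 -0.1 0 0.3 0; 0 -0.1 0 0.6 0; 0 -0.1 0 0.9 0; 0 -0.1 0 1.2 0; 0 -0.1 0 1.5 0; 0 -0.1 0 1.8 0; 0 -0.1 0 1.8 0; 0 -0.1 0 1.8 0'
python3 - <<'E'
from h import *
go(.599,-.278,.103,-38.5)
for n in ("side","wrist"):
    cv2.imwrite(f"pics/{n}3.png",arm.get_image(n)[:,:,::-1])
D=arm.camera_model("side"); print(proj(D,arm.state()['tool_pos']));D=arm.camera_model("wrist"); print(proj(D,arm.state()['tool_pos']))
im=cv2.imread("pics/side3.png")[140:260,240:400]; cv2.imwrite("pics/side3z.png",cv2.resize(im,None,fx=5,fy=5,interpolation=cv2.INTER_CUBIC))
E
```

```text
clock: 5.3
tool_pos: [0.5983, -0.2773, 0.1272]
eef_rot: [[0.783, -0.623, 0.0], [-0.623, -0.783, -0.0], [0.0, -0.0, -1.0]]
wrist_force: [0.1, -0.2, 0.4]
opening: 0.0
clk 5.30 pos [ 0.5983 -0.2773  0.1272] F [ 0.1 -0.2  0.4] ang -38.50 tilt [ 0.0001 -0.0001] -> shift cm [0.09 0.01 2.42] turn 0.000 j [ -3.  39.  45.  75. -28.  77.   4.]
[276.78287666 184.98629459]
[315.19681536 233.14010844]
```

View pics/side3z.png

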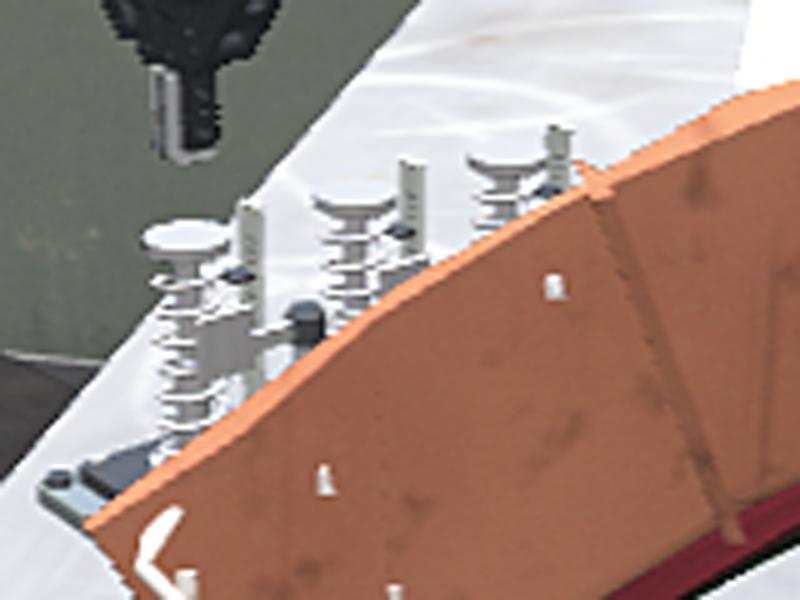

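View pics/wrist3.png

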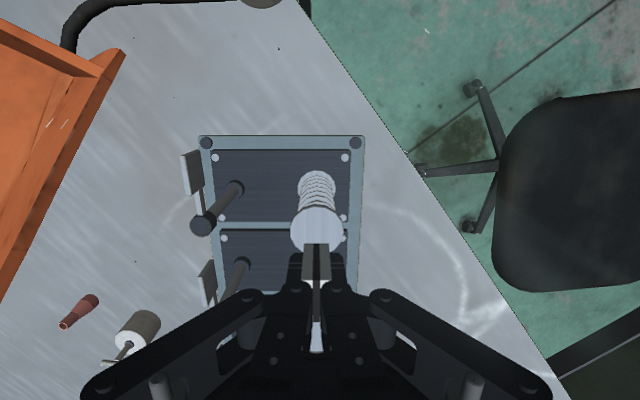

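```bash
python3 -m creep '0 0.1 0 0.3 0; 0 0.1 0 0.6 0; 0 0.1 0 0.9 0; 0 0.1 0 1.2 0; 0 0.1 0 1.5 0; 0 0.1 0 1.8 0; 0 0.1 0 1.9 0; 0 0.1 0 1.9 0'
python3 - <<'E'
from h import *
go(.599,-.278,.103,-38.5)
n="side"
cv2.imwrite(f"pics/{n}4.png",arm.get_image(n)[:,:,::-1])
im=cv2.imread("pics/side4.png")[140:260,240:400]; cv2.imwrite("pics/side4z.png",cv2.resize(im,None,fx=5,fy=5,interpolation=cv2.INTER_CUBIC))
E
```

```text
clock: 6.4
tool_pos: [0.5991, -0.2779, 0.1081]
eef_rot: [[0.783, -0.623, -0.0], [-0.623, -0.783, 0.0], [-0.0, -0.0, -1.0]]
wrist_force: [0.2, -0.3, -0.0]
opening: 0.0
clk 6.40 pos [ 0.5991 -0.2779  0.1081] F [ 0.2 -0.3 -0. ] ang -38.50 tilt [-0.  0.] -> shift cm [0.   0.01 0.51] turn -0.000 j [ -2.  40.  45.  76. -28.  75.   4.]
```

View pics/side4z.png

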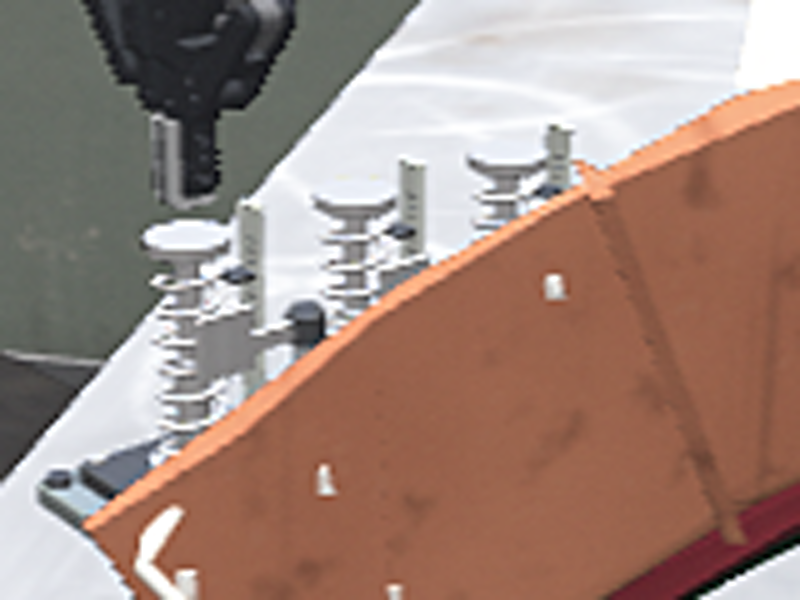

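The tip is still above the cup with no force, so it stands higher than the reported TCP suggests. I'll calibrate on contact force.

```bash
python3 -m creep '0 0 0 0.15 0; 0 0 0 0.3 0; 0 0 0 0.45 0; 0 0 0 0.6 0; 0 0 0 0.75 0; 0 0 0 0.9 0; 0 0 0 0.9 0; 0 0 0 0.9 0'
```

```text
clock: 7.45
tool_pos: [0.5991, -0.2779, 0.0992]
eef_rot: [[0.783, -0.623, 0.0], [-0.623, -0.783, -0.0], [0.0, -0.0, -1.0]]
wrist_force: [0.8, 0.3, 0.0]
opening: 0.0003
```

```bash
python3 -m creep '0 0 0 0.1 0; 0 0 0 0.2 0; 0 0 0 0.3 0; 0 0 0 0.4 0; 0 0 0 0.5 0; 0 0 0 0.5 0; 0 0 0 0.5 0; 0 0 0 0.5 0'
python3 - <<'E'
from h import *
go(.599,-.278,.103,-38.5)
n="side"
cv2.imwrite(f"pics/{n}5.png",arm.get_image(n)[:,:,::-1])
im=cv2.imread("pics/side5.png")[140:260,240:400]; cv2.imwrite("pics/side5z.png",cv2.resize(im,None,fx=5,fy=5,interpolation=cv2.INTER_CUBIC))
E
```

```text
clock: 8.45
tool_pos: [0.599, -0.2779, 0.0941]
eef_rot: [[0.783, -0.622, -0.0], [-0.622, -0.783, 0.0], [-0.0, -0.0, -1.0]]
wrist_force: [-0.8, 0.5, 0.2]
opening: -0.0001
clk 8.45 pos [ 0.599  -0.2779  0.0941] F [-0.8  0.5  0.2] ang -38.50 tilt [-0.  0.] -> shift cm [ 0.    0.01 -0.89] turn 0.000 j [ -2.  41.  45.  77. -29.  73.   5.]
```

View pics/side5z.png

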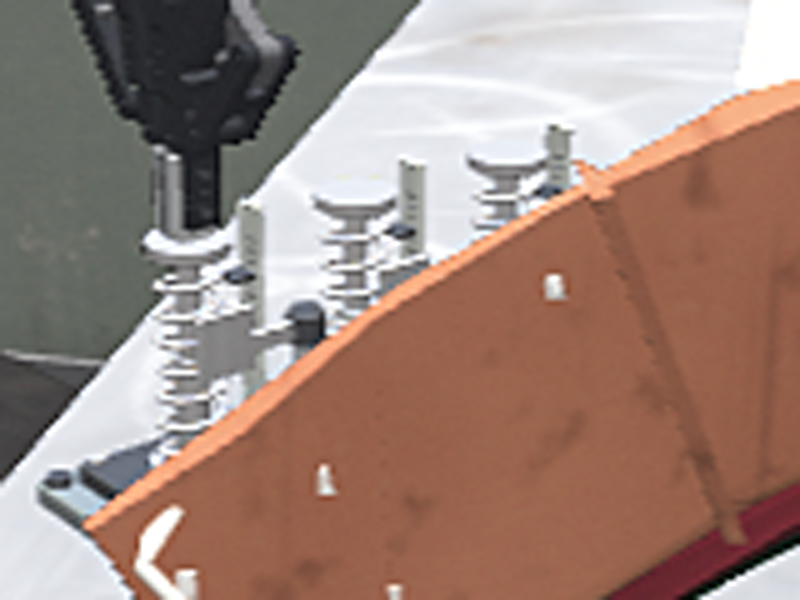

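```bash
cat >> h.py <<'E'
CUPS=dict(L=(.599,-.278),M=(.5465,-.344),R=(.493,-.411))
def depth(img,ref,cup,w=(-10,10,-1,4)):
    # cup drop from side pictures by subpixel template match of lower rim
    D=arm.camera_model("side"); c=CUPS[cup]
    p0=proj(D,(*c,.125)); p1=proj(D,(*c,.103)); k=(p1[1]-p0[1])/22
    s=8
    obs=dict(L=(277.4,187.6),M=(311,180.6),R=(341,172))[cup]
    x0,x1=int(obs[0]+w[0]),int(obs[0]+w[1]); y0,y1=int(obs[1]+w[2]),int(obs[1]+w[3])
    up=lambda a:cv2.resize(a,None,fx=s,fy=s,interpolation=cv2.INTER_CUBIC)
    T=up(ref[y0:y1+1,x0:x1]); A=up(img[y0-3:y1+1+22,x0-1:x1+1])
    r=cv2.matchTemplate(A,T,cv2.TM_CCOEFF_NORMED); _,v,_,loc=cv2.minMaxLoc(r)
    dy=loc[1]/s-3
    print(cup,'match %.2f dy %.2f px -> depth %.1f mm (px/mm %.3f)'%(v,dy,dy/k,k))
E
python3 - <<'E'
from h import *
r=cv2.imread("pics/side0.png")
for n in (4,5):
    for c in "LMR": depth(cv2.imread(f"pics/side{n}.png"),r,c)
E
```

```text
L match 1.00 dy 0.00 px -> depth 0.0 mm (px/mm 0.462)
M match 1.00 dy 0.00 px -> depth 0.0 mm (px/mm 0.443)
R match 1.00 dy 0.00 px -> depth 0.0 mm (px/mm 0.425)
L match 0.88 dy 1.00 px -> depth 2.2 mm (px/mm 0.462)
M match 1.00 dy 0.00 px -> depth 0.0 mm (px/mm 0.443)
R match 1.00 dy 0.00 px -> depth 0.0 mm (px/mm 0.425)
```

```bash
python3 -m creep '0 0 0 0.2 0; 0 0 0 0.4 0; 0 0 0 0.6 0; 0 0 0 0.8 0; 0 0 0 1 0; 0 0 0 1 0; 0 0 0 1 0; 0 0 0 1 0'
cat >> h.py <<'E'
def look(tag):
    f=np.array([arm.state()['wrist_force']])
    im=arm.get_image("side")[:,:,::-1].copy(); cv2.imwrite(f"pics/side{tag}.png",im)
    r=cv2.imread("pics/side0.png")
    for c in "LMR": depth(im,r,c)
    c=im[140:260,240:400]; cv2.imwrite(f"pics/side{tag}z.png",cv2.resize(c,None,fx=5,fy=5,interpolation=cv2.INTER_CUBIC))
    s=arm.state(); print('clk %.2f'%s['clock'],'pos',s['tool_pos'].round(4),'F',f.round(1),s['wrist_force'].round(1))
E
python3 -c "
from h import *
look(6)"
```

```text
clock: 9.5
tool_pos: [0.5991, -0.2779, 0.084]
eef_rot: [[0.783, -0.622, 0.0], [-0.622, -0.783, -0.0], [0.0, 0.0, -1.0]]
wrist_force: [0.1, -0.8, 1.0]
opening: -0.0
L match 0.84 dy 5.88 px -> depth 12.7 mm (px/mm 0.462)
M match 1.00 dy 0.00 px -> depth 0.0 mm (px/mm 0.443)
R match 1.00 dy 0.00 px -> depth 0.0 mm (px/mm 0.425)
clk 9.55 pos [ 0.5991 -0.2779  0.084 ] F [[ 0.1 -0.8  1. ]] [0.1 0.1 1.1]
```

View pics/side6z.png

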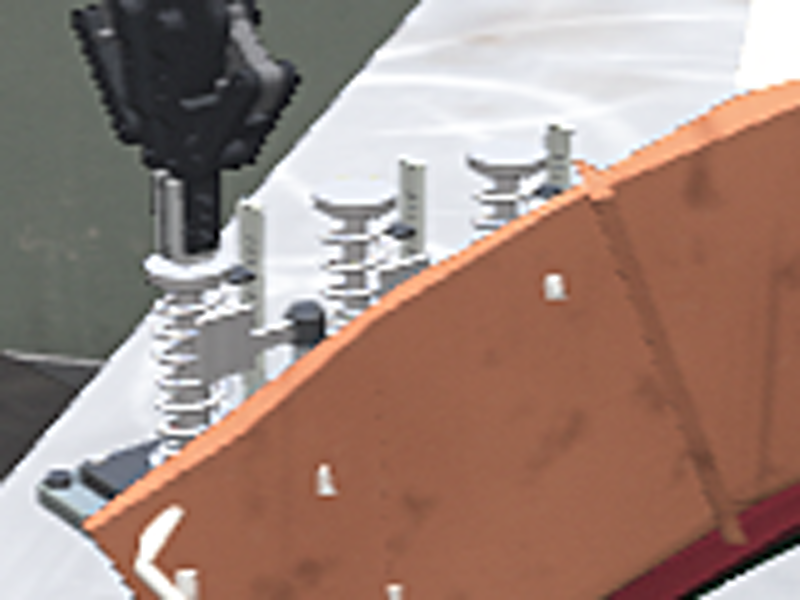

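```bash
python3 -m creep '0 0 0 0.2 0; 0 0 0 0.4 0; 0 0 0 0.6 0; 0 0 0 0.7 0; 0 0 0 0.8 0; 0 0 0 0.8 0; 0 0 0 0.8 0; 0 0 0 0.8 0'
python3 - <<'E'
from h import *
look(7)
D=arm.camera_model("side")
u=np.array([.623,.782])
c=np.array(CUPS['L'])
for n,X in dict(top=(*c,.125),mark=(*c,.103),ledge=(*(c-.022*u),.103),strip=(*(c-.029*u),.132)).items():
    p=proj(D,X);print(n,p,'zoom',(p-[240,140])*5)
E
```

```text
clock: 10.55
tool_pos: [0.5991, -0.2779, 0.0762]
eef_rot: [[0.783, -0.622, 0.0], [-0.622, -0.783, -0.0], [0.0, -0.0, -1.0]]
wrist_force: [-0.4, 0.6, 3.4]
opening: 0.0001
L match 0.87 dy 9.38 px -> depth 20.3 mm (px/mm 0.462)
M match 1.00 dy 0.00 px -> depth 0.0 mm (px/mm 0.443)
R match 1.00 dy 0.00 px -> depth 0.0 mm (px/mm 0.425)
clk 10.60 pos [ 0.5991 -0.2779  0.0761] F [[-0.4  0.6  3.4]] [-0.7  1.4  3.9]
top [276.61828322 185.92122286] zoom [183.0914161  229.60611429]
mark [276.97741865 196.08804737] zoom [184.88709325 280.44023683]
ledge [285.90095475 193.65150647] zoom [229.50477373 268.25753237]
strip [288.35624452 179.65123333] zoom [241.78122259 198.25616663]
```

View pics/side7z.png

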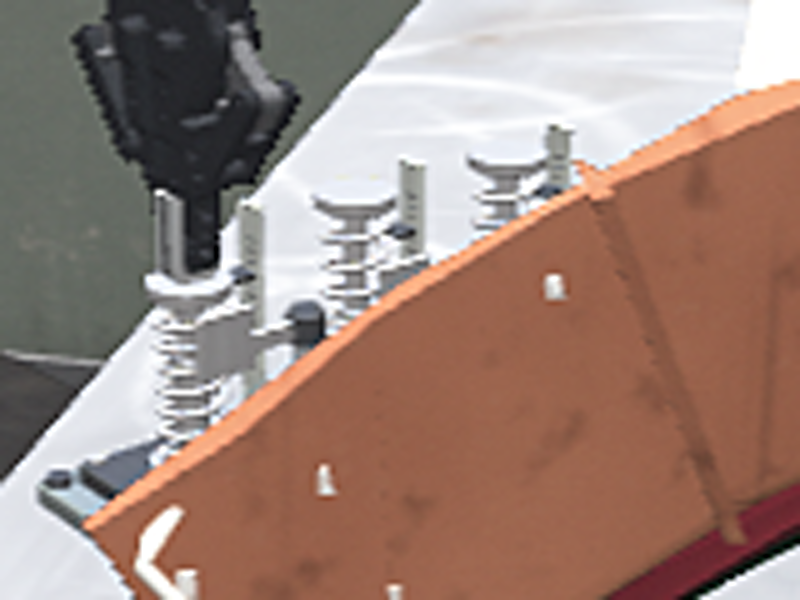

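```bash
python3 -m creep '0 0 0 0.1 0; 0 0 0 0.17 0; 0 0 0 0.17 0; 0 0 0 0.17 0; 0 0 0 0.17 0; 0 0 0 0.17 0; 0 0 0 0.17 0; 0 0 0 0.17 0'
python3 - <<'E'
from h import *
look(8)
cv2.imwrite("pics/scene8.png",cv2.resize(arm.get_image("scene")[120:280,280:420,::-1],None,fx=4,fy=3.75,interpolation=cv2.INTER_CUBIC))
E
```

```text
clock: 11.6
tool_pos: [0.5991, -0.278, 0.0746]
eef_rot: [[0.783, -0.622, 0.0], [-0.622, -0.783, -0.0], [0.0, -0.0, -1.0]]
wrist_force: [-0.0, 1.0, 5.9]
opening: 0.0003
L match 0.87 dy 10.12 px -> depth 21.9 mm (px/mm 0.462)
M match 1.00 dy 0.00 px -> depth 0.0 mm (px/mm 0.443)
R match 1.00 dy 0.00 px -> depth 0.0 mm (px/mm 0.425)
clk 11.65 pos [ 0.5991 -0.2779  0.0745] F [[-0.   1.   5.9]] [-2.   0.6  5. ]
```

View pics/side8z.png

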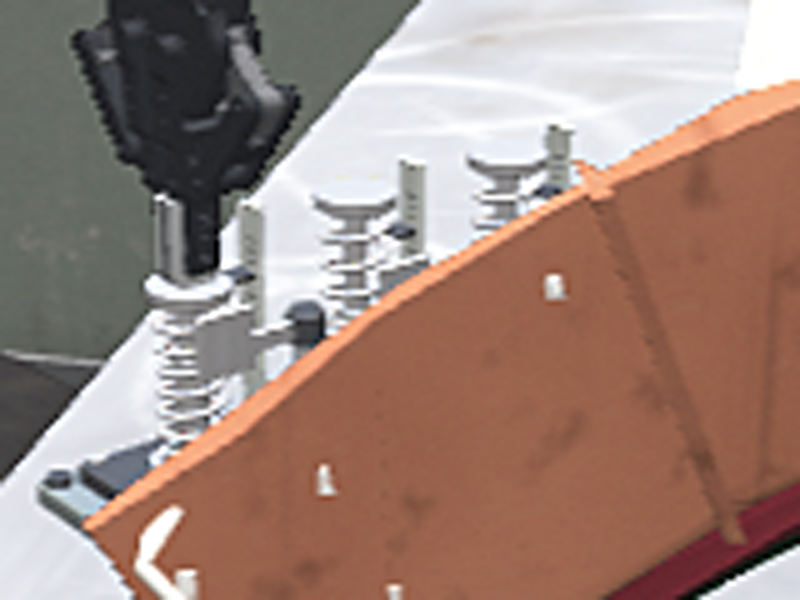

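View pics/scene8.png

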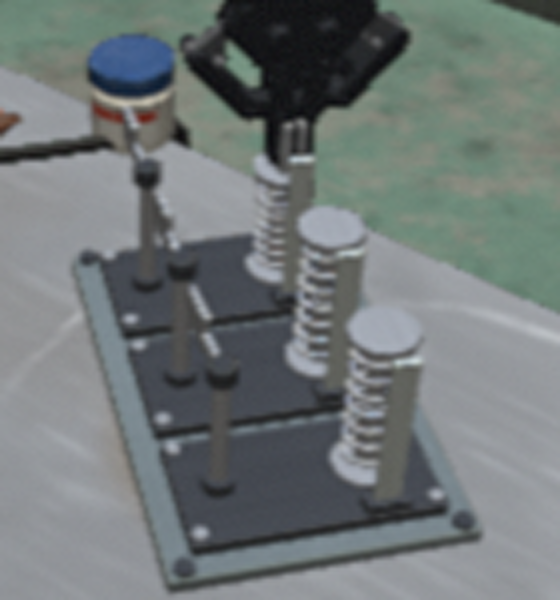

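Left cup: 21.9 mm down with about 5.5 N, so it is soft. I'll hold there for another second.

```bash
python3 -m creep '0 0 0 0 0;0 0 0 0 0;0 0 0 0 0;0 0 0 0 0;0 0 0 0 0;0 0 0 0 0;0 0 0 0 0;0 0 0 0 0'
python3 -c "
from h import *
look('8b')"
python3 -m creep '0 0 0 -1 0; 0 0 0 -2.2 0; 0 0 0 -4 0; 0 0 0 -6 0; 0 0 2 -6 0; 0 0 5 -6 0; 0 0 8 -6 0; 0 0 8.5 -5 0'
python3 - <<'E'
from h import *
look('9')
go(.5465,-.344,.1,-38.5)
E
```

```text
clock: 12.7
tool_pos: [0.5991, -0.278, 0.0745]
eef_rot: [[0.783, -0.623, 0.0], [-0.623, -0.783, -0.0], [0.0, -0.0, -1.0]]
wrist_force: [-1.1, 1.9, 5.6]
opening: -0.0003
L match 0.87 dy 10.12 px -> depth 21.9 mm (px/mm 0.462)
M match 1.00 dy 0.00 px -> depth 0.0 mm (px/mm 0.443)
R match 1.00 dy 0.00 px -> depth 0.0 mm (px/mm 0.425)
clk 12.75 pos [ 0.5991 -0.2779  0.0745] F [[-1.1  1.9  5.6]] [-0.9  0.8  5.1]
clock: 13.75
tool_pos: [0.5426, -0.3491, 0.125]
eef_rot: [[0.778, -0.628, -0.001], [-0.628, -0.778, -0.003], [0.001, 0.003, -1.0]]
wrist_force: [0.5, 0.7, 0.6]
opening: 0.0002
L match 0.92 dy 5.00 px -> depth 10.8 mm (px/mm 0.462)
M match 1.00 dy 0.00 px -> depth 0.0 mm (px/mm 0.443)
R match 1.00 dy 0.00 px -> depth 0.0 mm (px/mm 0.425)
clk 13.80 pos [ 0.5428 -0.3465  0.1225] F [[0.5 0.7 0.6]] [-0.4  0.3 -0.6]
clk 13.80 pos [ 0.5428 -0.3465  0.1225] F [-0.4  0.3 -0.6] ang -38.81 tilt [-0.0029  0.0006] -> shift cm [ 0.13 -0.43  2.25] turn -0.005 j [  4.  38.  46.  78. -27.  75.  12.]
```

View pics/side9z.png

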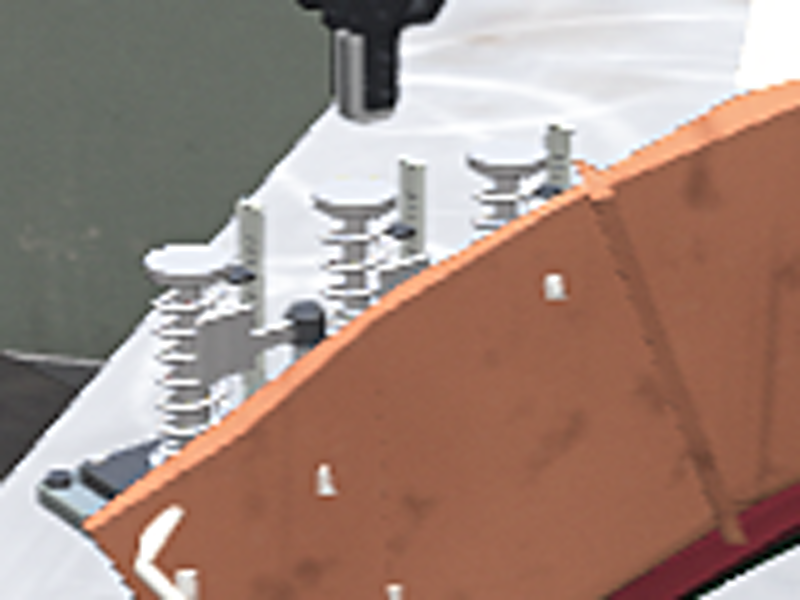

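The left cup stays about 10.8 mm low after release, so it is the tired one. Now the middle cup.

```bash
python3 -m creep '0 0 0 0 0; 0 0 0 1 0; 0 0 0 2 0; 0 0 0 2.6 0; 0 0 0 3 0; 0 0 0 3.4 0; 0 0 0 3.8 0; 0 0 0 3.8 0'
python3 - <<'E'
from h import *
look('10')
go(.546,-.3445,.0745,-38.5)
E
```

```text
clock: 14.8
tool_pos: [0.5462, -0.3438, 0.0872]
eef_rot: [[0.783, -0.622, 0.0], [-0.622, -0.783, 0.001], [-0.001, -0.001, -1.0]]
wrist_force: [-1.6, 3.9, 6.8]
opening: 0.0
L match 0.92 dy 5.00 px -> depth 10.8 mm (px/mm 0.462)
M match 0.85 dy 4.00 px -> depth 9.0 mm (px/mm 0.443)
R match 1.00 dy 0.00 px -> depth 0.0 mm (px/mm 0.425)
clk 14.85 pos [ 0.5462 -0.3437  0.0873] F [[-1.6  3.9  6.8]] [-1.8  2.9  6.8]
clk 14.85 pos [ 0.5462 -0.3437  0.0873] F [-1.8  2.9  6.8] ang -38.48 tilt [0.0003 0.0014] -> shift cm [0.04 0.07 1.28] turn 0.000 j [  4.  39.  45.  81. -28.  71.  13.]
```

View pics/side10z.png

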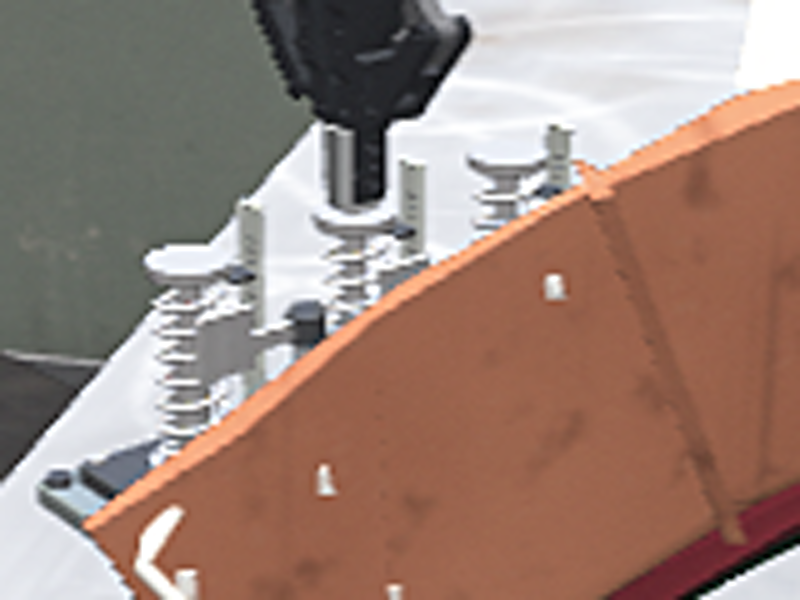

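The middle cup is already at 6.8 N at about 9 mm, so it is sound. I'll press on to the mark.

```bash
python3 -m creep '0 0 0 0.3 0; 0 0 0 0.6 0; 0 0 0 0.9 0; 0 0 0 1.1 0; 0 0 0 1.2 0; 0 0 0 1.25 0; 0 0 0 1.25 0; 0 0 0 1.25 0'
python3 - <<'E'
from h import *
look('11')
go(.546,-.3445,.0745,-38.5)
E
```

```text
clock: 15.85
tool_pos: [0.5462, -0.3438, 0.0768]
eef_rot: [[0.783, -0.622, 0.001], [-0.622, -0.783, 0.002], [0.0, -0.002, -1.0]]
wrist_force: [-5.0, 6.0, 13.1]
opening: -0.0001
L match 0.92 dy 5.00 px -> depth 10.8 mm (px/mm 0.462)
M match 0.90 dy 8.50 px -> depth 19.2 mm (px/mm 0.443)
R match 1.00 dy 0.00 px -> depth 0.0 mm (px/mm 0.425)
clk 15.90 pos [ 0.5463 -0.3438  0.0768] F [[-5.   6.  13.1]] [-5.5  5.  14.1]
clk 15.90 pos [ 0.5463 -0.3438  0.0768] F [-5.5  5.  14.1] ang -38.47 tilt [0.0014 0.0017] -> shift cm [0.02 0.07 0.23] turn 0.001 j [  4.  40.  45.  82. -29.  70.  13.]
```

View pics/side11z.png

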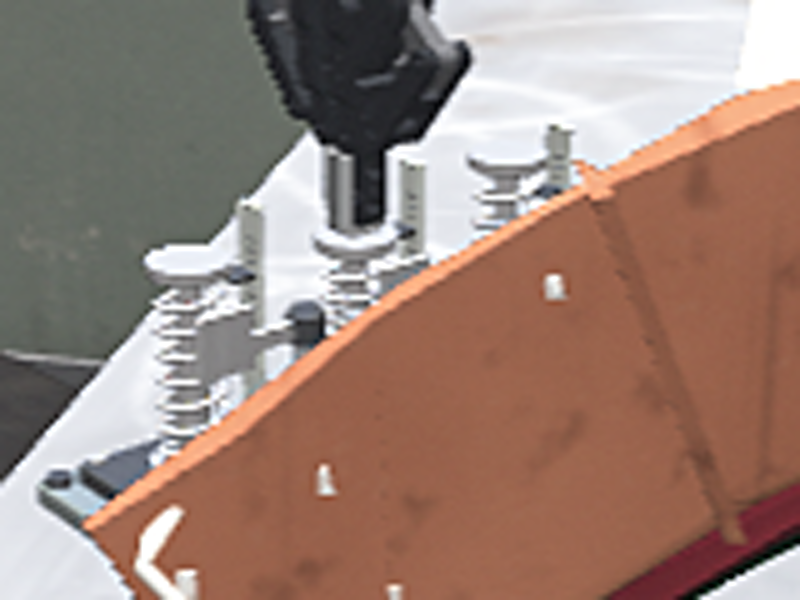

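```bash
python3 -m creep '0 0 0 0.15 0; 0 0 0 0.26 0; 0 0 0 0.26 0; 0 0 0 0.26 0; 0 0 0 0.26 0; 0 0 0 0.26 0; 0 0 0 0.26 0; 0 0 0 0.26 0'
python3 - <<'E'
from h import *
look('12')
go(.546,-.3445,.0745,-38.5)
E
```

```text
clock: 16.9
tool_pos: [0.5463, -0.3438, 0.0746]
eef_rot: [[0.783, -0.622, 0.002], [-0.622, -0.783, 0.002], [0.0, -0.002, -1.0]]
wrist_force: [-5.1, 6.1, 15.0]
opening: -0.0
L match 0.92 dy 5.00 px -> depth 10.8 mm (px/mm 0.462)
M match 0.88 dy 9.38 px -> depth 21.2 mm (px/mm 0.443)
R match 1.00 dy 0.00 px -> depth 0.0 mm (px/mm 0.425)
clk 16.95 pos [ 0.5463 -0.3438  0.0746] F [[-5.1  6.1 15. ]] [-4.8  5.9 14.8]
clk 16.95 pos [ 0.5463 -0.3438  0.0746] F [-4.8  5.9 14.8] ang -38.47 tilt [0.0016 0.0017] -> shift cm [0.02 0.07 0.01] turn 0.001 j [  4.  40.  45.  82. -29.  70.  13.]
```

View pics/side12z.png

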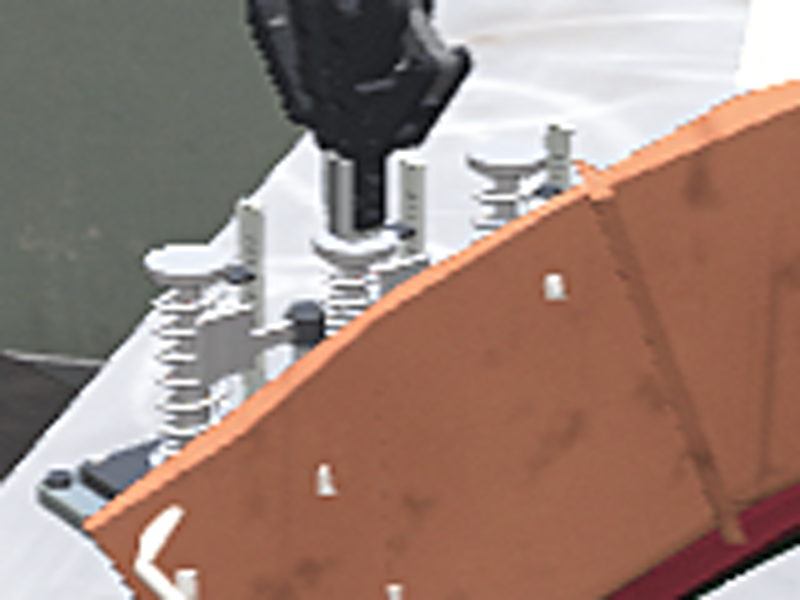

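```bash
python3 -m creep '0 0 0 0.03 0;0 0 0 0.03 0;0 0 0 0.03 0;0 0 0 0.03 0;0 0 0 0.03 0;0 0 0 0.03 0;0 0 0 0.03 0;0 0 0 0.03 0'
python3 -c "
from h import *
look('13')"
python3 -m creep '0 0 0 0 0;0 0 0 -0.8 0; 0 0 0 -2.2 0; 0 0 0 -4 0; 0 0 0 -6 0; 0 0 2.5 -6 0; 0 0 5.5 -6 0; 0 0 8.5 -6 0'
python3 - <<'E'
from h import *
look('14')
go(.493,-.4105,.1245,-38.5)
E
```

```text
clock: 17.95
tool_pos: [0.5463, -0.3438, 0.0744]
eef_rot: [[0.783, -0.622, 0.002], [-0.622, -0.783, 0.002], [0.0, -0.002, -1.0]]
wrist_force: [-3.5, 5.4, 14.6]
opening: 0.0
L match 0.92 dy 5.00 px -> depth 10.8 mm (px/mm 0.462)
M match 0.88 dy 9.50 px -> depth 21.5 mm (px/mm 0.443)
R match 1.00 dy 0.00 px -> depth 0.0 mm (px/mm 0.425)
clk 18.00 pos [ 0.5463 -0.3438  0.0744] F [[-3.5  5.4 14.6]] [-4.2  6.2 15.2]
clock: 19.0
tool_pos: [0.4928, -0.4123, 0.1313]
eef_rot: [[0.783, -0.622, 0.0], [-0.622, -0.783, -0.002], [0.001, 0.001, -1.0]]
wrist_force: [-0.6, -0.0, 0.0]
opening: 0.0002
L match 0.92 dy 5.00 px -> depth 10.8 mm (px/mm 0.462)
M match 1.00 dy 0.00 px -> depth 0.0 mm (px/mm 0.443)
R match 1.00 dy 0.00 px -> depth 0.0 mm (px/mm 0.425)
clk 19.05 pos [ 0.4875 -0.4176  0.1318] F [[-0.6 -0.   0. ]] [-2.1 -3.4  1. ]
clk 19.05 pos [ 0.4875 -0.4176  0.1318] F [-2.1 -3.4  1. ] ang -38.95 tilt [-0.0031 -0.006 ] -> shift cm [-0.02 -0.9   0.72] turn -0.008 j [ 11.  37.  47.  78. -27.  76.  19.]
```

View pics/side14z.png

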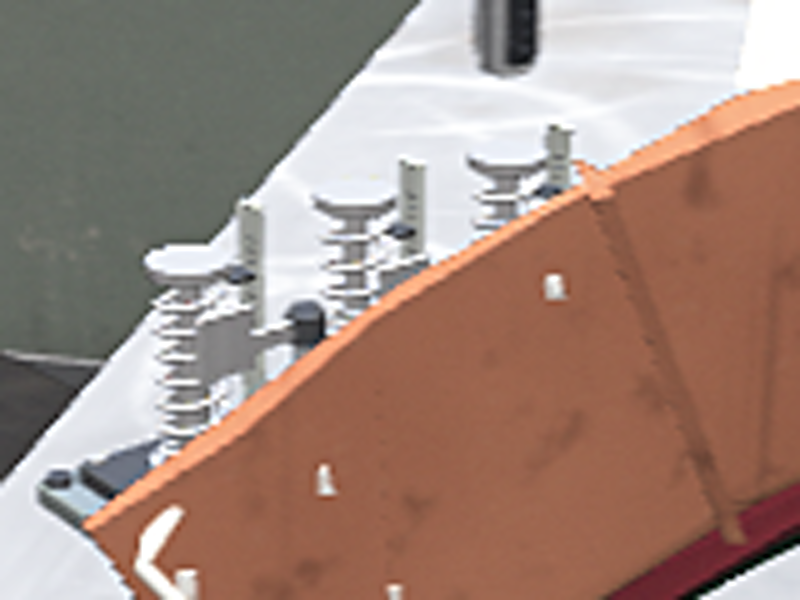

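```bash
python3 -m creep '0 0 0 0 0; 0 0 0 1 0; 0 0 0 2 0; 0 0 0 3 0; 0 0 0 3.6 0; 0 0 0 4 0; 0 0 0 4.4 0; 0 0 0 4.4 0'
python3 - <<'E'
from h import *
look('15')
go(.493,-.4105,.0745,-38.5)
E
```

```text
clock: 20.05
tool_pos: [0.4933, -0.4099, 0.0876]
eef_rot: [[0.783, -0.622, 0.0], [-0.622, -0.783, 0.002], [-0.001, -0.002, -1.0]]
wrist_force: [-2.0, 4.2, 5.9]
opening: 0.0003
L match 0.92 dy 5.00 px -> depth 10.8 mm (px/mm 0.462)
M match 1.00 dy 0.00 px -> depth 0.0 mm (px/mm 0.443)
R match 0.85 dy 3.62 px -> depth 8.5 mm (px/mm 0.425)
clk 20.10 pos [ 0.4933 -0.4098  0.0877] F [[-2.   4.2  5.9]] [-2.1  3.9  6.4]
clk 20.10 pos [ 0.4933 -0.4098  0.0877] F [-2.1  3.9  6.4] ang -38.47 tilt [0.0002 0.0022] -> shift cm [0.02 0.07 1.32] turn 0.001 j [ 11.  39.  45.  82. -28.  71.  20.]
```

View pics/side15z.png

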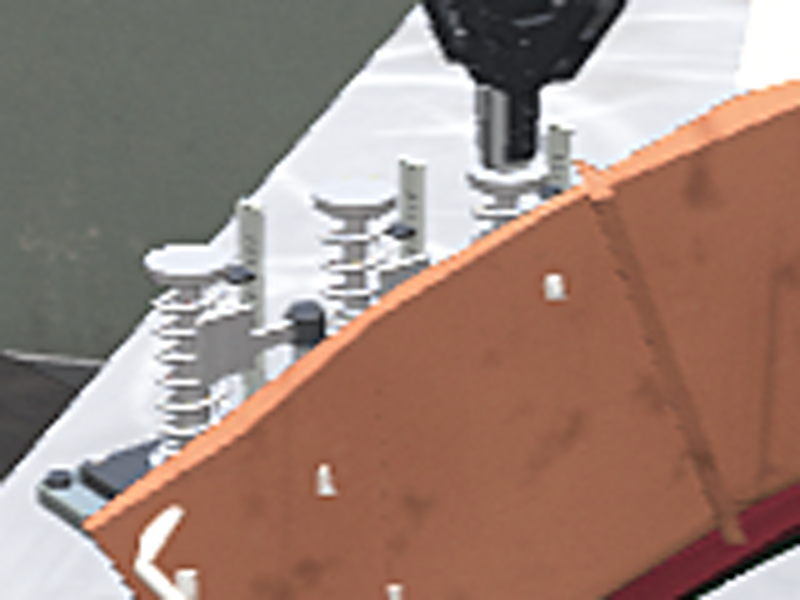

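```bash
python3 -m creep '0 0 0 0.4 0; 0 0 0 0.8 0; 0 0 0 1.1 0; 0 0 0 1.3 0; 0 0 0 1.45 0; 0 0 0 1.5 0; 0 0 0 1.5 0; 0 0 0 1.5 0'
python3 - <<'E'
from h import *
look('16')
go(.493,-.4105,.0745,-38.5)
E
```

```text
clock: 21.1
tool_pos: [0.4936, -0.4102, 0.0752]
eef_rot: [[0.783, -0.622, 0.002], [-0.622, -0.783, 0.002], [0.0, -0.003, -1.0]]
wrist_force: [-2.9, 6.3, 15.9]
opening: 0.0006
L match 0.92 dy 5.00 px -> depth 10.8 mm (px/mm 0.462)
M match 1.00 dy 0.00 px -> depth 0.0 mm (px/mm 0.443)
R match 0.68 dy 8.62 px -> depth 20.3 mm (px/mm 0.425)
clk 21.15 pos [ 0.4935 -0.4102  0.0752] F [[-2.9  6.3 15.9]] [-4.5  7.  14. ]
clk 21.15 pos [ 0.4935 -0.4102  0.0752] F [-4.5  7.  14. ] ang -38.46 tilt [0.0019 0.0017] -> shift cm [-0.03  0.06  0.07] turn 0.001 j [ 11.  40.  45.  82. -29.  70.  21.]
```

View pics/side16z.png

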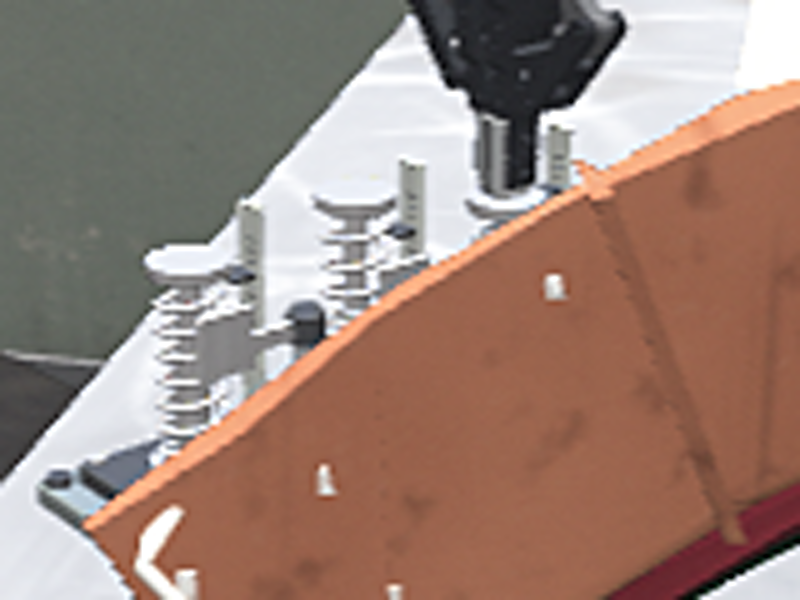

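```bash
python3 -m creep '0 0 0 0.1 0;0 0 0 0.1 0;0 0 0 0.1 0;0 0 0 0.1 0;0 0 0 0.1 0;0 0 0 0.1 0;0 0 0 0.1 0;0 0 0 0.1 0'
python3 -c "
from h import *
look('17')"
python3 -m creep '0 0 0 0 0;0 0 0 0 0; 0 0 0 0 0;0 0 0 0 0;0 0 0 -0.8 0; 0 0 0 -2.5 0; 0 0 0 -5 0; 0 0 0 -8 0'
python3 - <<'E'
from h import *
look('18')
u=np.array([.6225,.7825]); x=np.array([.7825,-.6225])
c=np.array(CUPS['L']); piv=c-.08*x; print('pivot',piv,'tab',piv+.038*u,'tool start (offset x+.025)',piv+.038*u+.025*x)
go(*(piv+.038*u+.025*x),.15,-38.5)
E
```

```text
clock: 22.15
tool_pos: [0.4936, -0.4102, 0.0744]
eef_rot: [[0.783, -0.622, 0.002], [-0.622, -0.783, 0.002], [0.0, -0.003, -1.0]]
wrist_force: [-3.6, 7.6, 15.7]
opening: -0.0003
L match 0.92 dy 5.00 px -> depth 10.8 mm (px/mm 0.462)
M match 1.00 dy 0.00 px -> depth 0.0 mm (px/mm 0.443)
R match 0.64 dy 8.88 px -> depth 20.9 mm (px/mm 0.425)
clk 22.20 pos [ 0.4935 -0.4102  0.0743] F [[-3.6  7.6 15.7]] [-5.   7.  15.3]
clock: 23.2
tool_pos: [0.493, -0.4115, 0.1513]
eef_rot: [[0.782, -0.623, -0.0], [-0.623, -0.782, -0.001], [0.0, 0.001, -1.0]]
wrist_force: [0.4, -0.4, -0.7]
opening: -0.0003
L match 0.92 dy 5.00 px -> depth 10.8 mm (px/mm 0.462)
M match 1.00 dy 0.00 px -> depth 0.0 mm (px/mm 0.443)
R match 1.00 dy 0.00 px -> depth 0.0 mm (px/mm 0.425)
clk 23.25 pos [ 0.4948 -0.414   0.1565] F [[ 0.4 -0.4 -0.7]] [ 1.4 -0.7  2.3]
pivot [ 0.5364 -0.2282] tab [ 0.560055 -0.198465] tool start (offset x+.025) [ 0.5796175 -0.2140275]
clk 23.25 pos [ 0.4948 -0.414   0.1565] F [ 1.4 -0.7  2.3] ang -38.51 tilt [ 0.0059 -0.0068] -> shift cm [ -5.82 -20.93   0.56] turn -0.000 j [ 11.  36.  47.  76. -26.  78.  19.]
```

View pics/side18z.png

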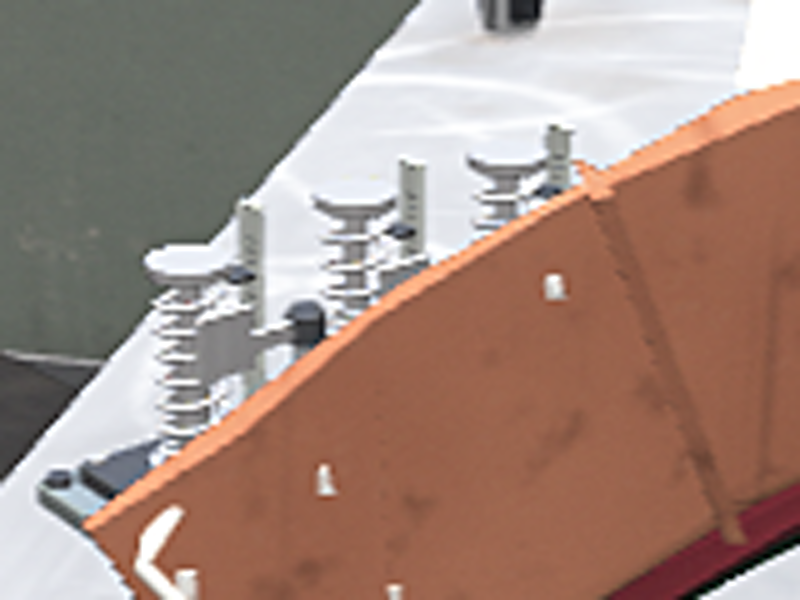

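All three are tested: left stayed 10.8 mm low, and middle and right came back to 0. Now to the left unit's flag.

```bash
python3 -m creep '0 0 0 -1 0; 0 -1 -3 -2 0; 0 -2 -7 -2 0; 0 -3 -11 -2 0; 0 -4 -15 -2 0; 0 -5 -19 -2 0; 0 -5.8 -20.9 -2 0; 0 -5.8 -20.9 -2 0'
python3 - <<'E'
from h import *
u=np.array([.6225,.7825]); x=np.array([.7825,-.6225])
piv=np.array(CUPS['L'])-.08*x
go(*(piv+.038*u+.025*x),.08,-38.5)
m=arm.camera_model("wrist"); im=arm.get_image("wrist")[:,:,::-1]; cv2.imwrite("pics/wrist20.png",im)
np.savez("w20.npz",**{k:np.array(v) for k,v in m.items()})
print('pivot px',proj(m,(*piv,.12)),'tab px',proj(m,(*(piv+.038*u),.127)))
cv2.imwrite("pics/side20.png",arm.get_image("side")[:,:,::-1])
w={k:v for k,v in np.load("w1.npz").items()}
for p,z in (((295.8,101.9),.12),((293.7,63),.127)): print('w1',onplane(w,p,z))
E
```

```text
clock: 24.25
tool_pos: [0.5782, -0.2098, 0.1704]
eef_rot: [[0.785, -0.62, -0.001], [-0.62, -0.785, 0.0], [-0.001, 0.0, -1.0]]
wrist_force: [-0.9, -0.5, -0.2]
opening: 0.0001
clk 24.25 pos [ 0.5782 -0.2098  0.1704] F [-0.9 -0.5 -0.2] ang -38.32 tilt [-0.001   0.0003] -> shift cm [0.38 0.24 9.04] turn 0.003 j [-11.  32.  47.  80. -24.  78.  -2.]
pivot px [290.80727004 250.46731408] tab px [288.86460409 212.43268652]
w1 [ 0.53736161 -0.22799056  0.12      ]
w1 [ 0.56172988 -0.19522393  0.127     ]
```

View pics/wrist20.png

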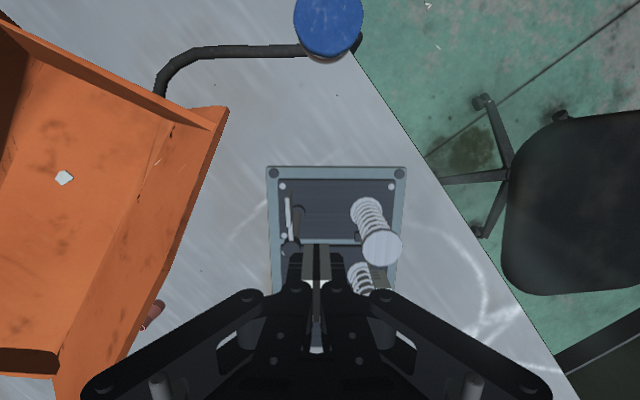

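View pics/side20.png

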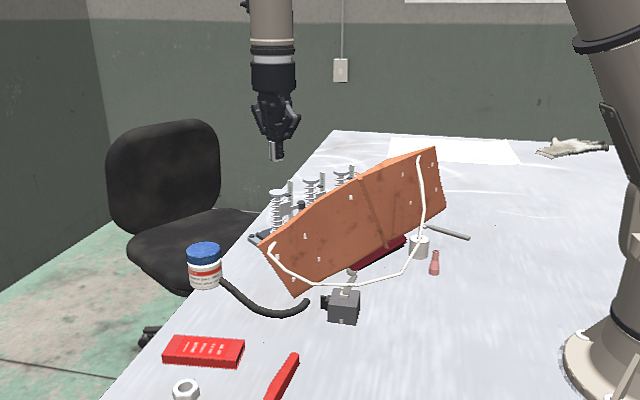

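The wrist view shows the left flag, pivot near (291,250) and tab near (289,213), with the fingers above and to its right. The nearest corner of the orange piece is at (228,107).

Run:
```python
from h import *
S=arm.camera_model("scene")
w={k:v for k,v in np.load("w20.npz").items()}
print('corner',tri([ray(w,(228,107)),ray(S,(284,152))]))
print('edge@.1', onplane(w,(180,245),.1),onplane(w,(180,245),.05), onplane(w,(150,330),.05))
print('jar',onplane(w,(330,25),.068))
c=cv2.imread("pics/wrist20.png")[150:290,250:410];cv2.imwrite("pics/w20z.png",cv2.resize(c,None,fx=4,fy=4,interpolation=cv2.INTER_CUBIC))
go(.579,-.214,.08,-38.5)
```

```text
corner (array([ 0.56564291, -0.10124499,  0.07590928]), [0.2151912022461687, 0.2151912022463044])
edge@.1 [ 0.44929077 -0.16655605  0.1       ] [ 0.41222163 -0.17080657  0.05      ] [ 0.28951766 -0.23054404  0.05      ]
jar [ 0.67662168 -0.10479531  0.068     ]
clk 24.35 pos [ 0.5767 -0.2138  0.171 ] F [-0.6 -0.5 -0.2] ang -38.66 tilt [-0.0009 -0.0021] -> shift cm [ 0.19 -0.15  9.1 ] turn -0.003 j [-11.  32.  48.  80. -24.  78.  -2.]
```

View pics/w20z.png

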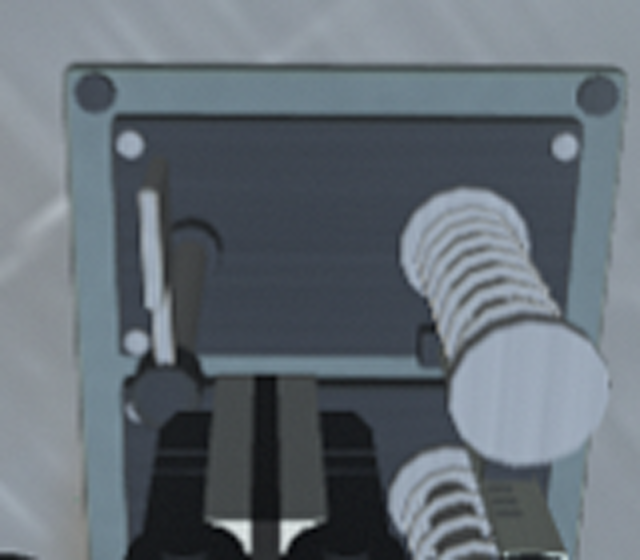

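```bash
python3 -m creep '0 0.2 -0.1 2 0; 0 0.2 -0.1 4 0; 0 0.2 -0.1 6 0; 0 0.2 -0.1 7.5 0; 0 0.2 -0.1 8.5 0; 0 0.2 -0.1 9 0; 0 0.2 -0.1 9 0; 0 0.2 -0.1 9 0'
python3 - <<'E'
from h import *
look('21')
w=arm.get_image("wrist")[:,:,::-1]; cv2.imwrite("pics/w21z.png",cv2.resize(w[110:300,200:420],None,fx=3,fy=3,interpolation=cv2.INTER_CUBIC))
go(.579,-.214,.08,-38.5)
E
```

```text
clock: 25.35
tool_pos: [0.5806, -0.212, 0.0817]
eef_rot: [[0.783, -0.622, 0.001], [-0.622, -0.783, -0.001], [0.001, -0.0, -1.0]]
wrist_force: [-0.3, -0.0, -0.2]
opening: -0.0002
L match 0.08 dy 5.12 px -> depth 11.1 mm (px/mm 0.462)
M match 1.00 dy 0.00 px -> depth 0.0 mm (px/mm 0.443)
R match 1.00 dy 0.00 px -> depth 0.0 mm (px/mm 0.425)
clk 25.40 pos [ 0.5806 -0.212   0.0817] F [[-0.3 -0.  -0.2]] [-0.2 -0.1 -0.2]
clk 25.45 pos [ 0.5806 -0.2119  0.0816] F [-0.1  1.2 -0.1] ang -38.49 tilt [ 0.0011 -0.0004] -> shift cm [0.01 0.26 0.16] turn 0.000 j [-10.  37.  45.  86. -27.  68.   1.]
```

View pics/side21z.png

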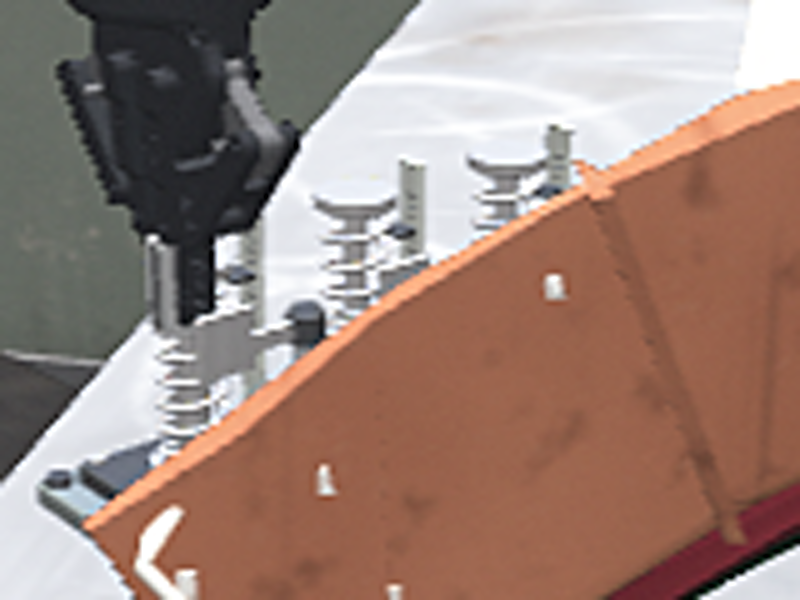

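View pics/w21z.png

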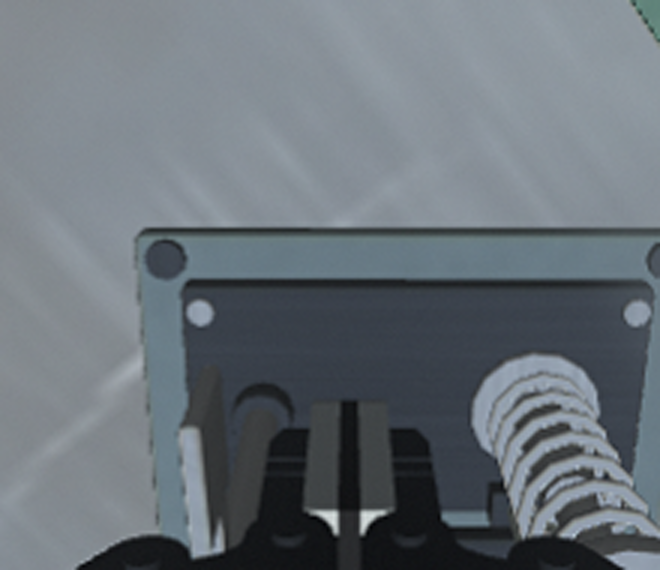

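```bash
cat >> h.py <<'E'
PIV=np.array([.5368,-.2281]);PX=np.array([.7825,-.6225]);PY=np.array([.6225,.7825])
def arc(ths,r=.039,n=.018,z=.0755):
    s=arm.state();R=s['eef_rot'];a=np.degrees(np.arctan2(R[1,0],R[0,0]))
    for t in ths:
        q=r*np.array([-np.sin(t),np.cos(t)])+n*np.array([np.cos(t),np.sin(t)])
        w=PIV+q[0]*PX+q[1]*PY
        d=R.T@(np.array([*w,z])-s['tool_pos'])*100
        print('th %.2f'%t,d.round(2),'turn %.2f'%(-np.radians(-38.5+np.degrees(t)-a)),'world',w.round(3))
E
python3 - <<'E'
from h import *
arc([0,.15,.3,.45,.6,.75,.9])
E
```

```text
th 0.00 [-0.62  0.09  0.61] turn 0.00 world [ 0.575 -0.209]
th 0.15 [-1.22 -0.13  0.61] turn -0.15 world [ 0.572 -0.203]
th 0.30 [-1.85 -0.27  0.61] turn -0.30 world [ 0.568 -0.198]
th 0.45 [-2.5  -0.3   0.61] turn -0.45 world [ 0.563 -0.194]
th 0.60 [-3.14 -0.24  0.61] turn -0.60 world [ 0.558 -0.19 ]
th 0.75 [-3.76 -0.09  0.61] turn -0.75 world [ 0.552 -0.188]
th 0.90 [-4.36  0.16  0.61] turn -0.90 world [ 0.546 -0.186]
```

```bash
python3 -m creep '0 0 0 0.5 0; 0 -0.6 0.1 0.6 0; 0 -1.2 -0.1 0.6 -0.15; 0 -1.85 -0.25 0.6 -0.3; 0 -2.5 -0.3 0.6 -0.45; 0 -3.15 -0.25 0.6 -0.6; 0 -3.75 -0.1 0.6 -0.75; 0 -4.35 0.15 0.6 -0.9'
python3 - <<'E'
from h import *
look('22')
w=arm.get_image("wrist")[:,:,::-1]; cv2.imwrite("pics/wrist22.png",w)
arc([.9,1.05,1.2,1.35,1.5,1.57])
E
```

```text
clock: 26.45
tool_pos: [0.5452, -0.1857, 0.0752]
eef_rot: [[0.973, 0.231, 0.001], [0.231, -0.973, -0.0], [0.001, 0.001, -1.0]]
wrist_force: [0.9, 0.1, -0.1]
opening: 0.0002
L match 0.24 dy -0.88 px -> depth -1.9 mm (px/mm 0.462)
M match 0.45 dy -0.12 px -> depth -0.3 mm (px/mm 0.443)
R match 1.00 dy 0.00 px -> depth 0.0 mm (px/mm 0.425)
clk 26.50 pos [ 0.5442 -0.1855  0.0752] F [[ 0.9  0.1 -0.1]] [-1.  -0.5  0.9]
th 0.90 [ 0.1   0.07 -0.03] turn -0.00 world [ 0.546 -0.186]
th 1.05 [-0.51 -0.15 -0.03] turn -0.15 world [ 0.539 -0.185]
th 1.20 [-1.14 -0.29 -0.03] turn -0.30 world [ 0.533 -0.185]
th 1.35 [-1.78 -0.32 -0.03] turn -0.45 world [ 0.526 -0.186]
th 1.50 [-2.42 -0.26 -0.03] turn -0.60 world [ 0.52  -0.188]
th 1.57 [-2.72 -0.2  -0.03] turn -0.67 world [ 0.518 -0.19 ]
```

View pics/side22z.png

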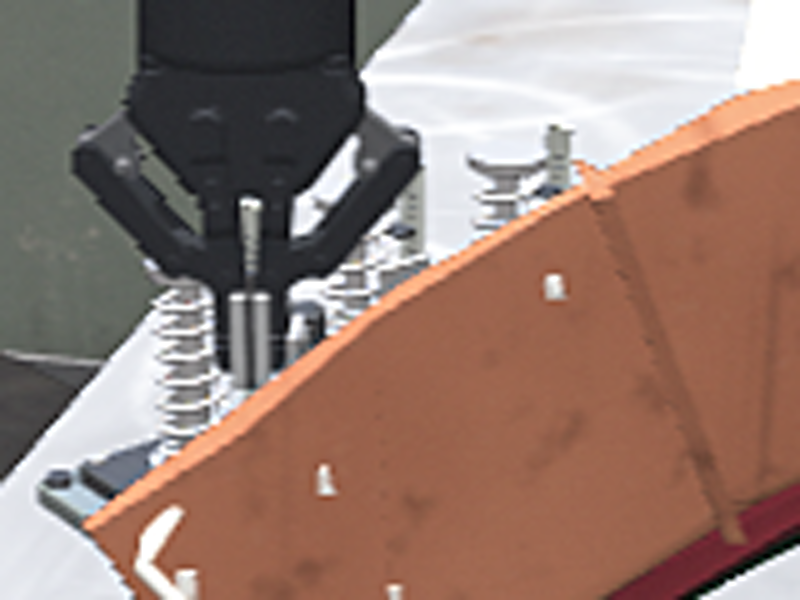

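View pics/wrist22.png

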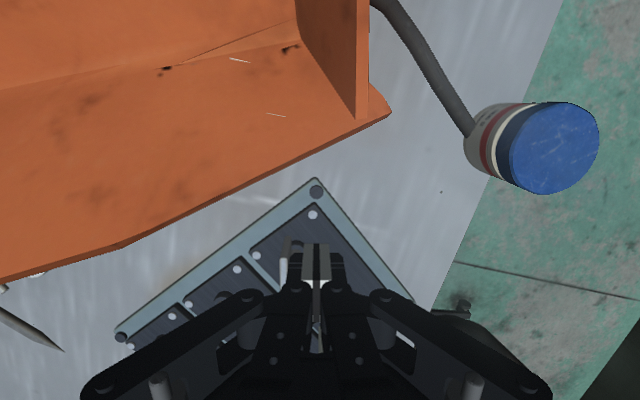

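Run:
```python
from h import *
S=arm.camera_model("scene");D=arm.camera_model("side")
c=cv2.imread("pics/scene0.png")[80:220,140:310]; cv2.imwrite("pics/sb.png",cv2.resize(c,None,fx=4,fy=4,interpolation=cv2.INTER_CUBIC))
for a in ((284,152),(219,108),(173,112),(235,192),(180,188),(262,130)):
  for b in ((436,148),(436,195),(300,295),(258,240)):
    X,e=tri([ray(S,a),ray(D,b)])
    if e[0]<6: print(a,b,X.round(3),round(e[0],1))
```

```text
(219, 108) (258, 240) [0.514 0.053 0.172] 5.3
(173, 112) (300, 295) [0.437 0.14  0.159] 0.1
(235, 192) (436, 148) [ 0.291 -0.262  0.226] 4.7
(262, 130) (258, 240) [ 0.554 -0.044  0.123] 0.8
```

View pics/sb.png

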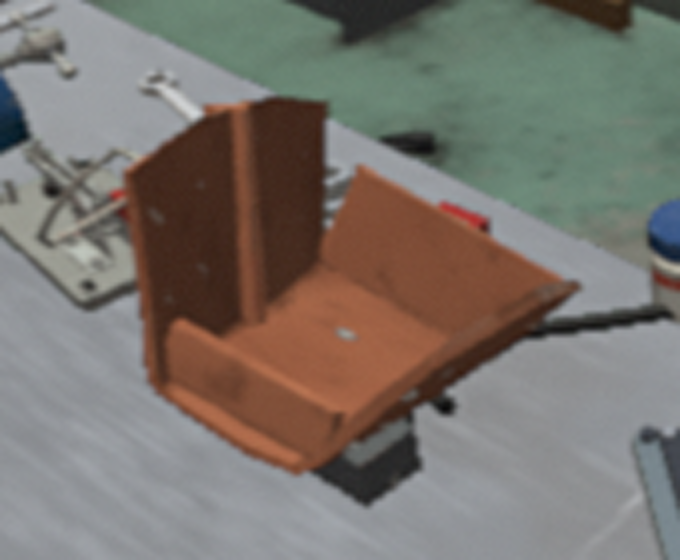

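```bash
python3 -m creep '0 -0.3 -0.1 0 -0.08; 0 -0.6 -0.15 0 -0.15; 0 -0.9 -0.25 0 -0.23; 0 -1.2 -0.3 0 -0.3; 0 -1.8 -0.3 0 -0.45; 0 -2.4 -0.25 0 -0.6; 0 -2.6 -0.2 0 -0.65; 0 -2.6 -0.2 0 -0.65'
python3 - <<'E'
from h import *
look('23')
m=arm.camera_model("wrist");w=arm.get_image("wrist")[:,:,::-1]; cv2.imwrite("pics/wrist23.png",w); cv2.imwrite("pics/w23z.png",cv2.resize(w[180:330,240:400],None,fx=4,fy=4,interpolation=cv2.INTER_CUBIC))
s=arm.get_image("scene")[:,:,::-1];cv2.imwrite("pics/scene23.png",cv2.resize(s[120:280,280:420],None,fx=4,fy=3.75,interpolation=cv2.INTER_CUBIC))
np.savez("w23.npz",**{k:np.array(v) for k,v in m.items()})
arc([1.5,1.57,1.6])
E
```

```text
clock: 27.55
tool_pos: [0.5191, -0.1896, 0.0749]
eef_rot: [[0.641, 0.768, -0.0], [0.768, -0.641, 0.0], [0.0, -0.001, -1.0]]
wrist_force: [-0.2, -0.3, -0.1]
opening: 0.0001
L match 0.79 dy 5.25 px -> depth 11.4 mm (px/mm 0.462)
M match 0.22 dy 10.00 px -> depth 22.6 mm (px/mm 0.443)
R match 0.74 dy 0.12 px -> depth 0.3 mm (px/mm 0.425)
clk 27.60 pos [ 0.5192 -0.1898  0.0749] F [[-0.2 -0.3 -0.1]] [-0.5 -0.6 -0.2]
th 1.50 [ 0.16 -0.03 -0.06] turn 0.05 world [ 0.52  -0.188]
th 1.57 [-0.11 -0.16 -0.06] turn -0.02 world [ 0.518 -0.19 ]
th 1.60 [-0.23 -0.21 -0.06] turn -0.05 world [ 0.516 -0.19 ]
```

View pics/w23z.png

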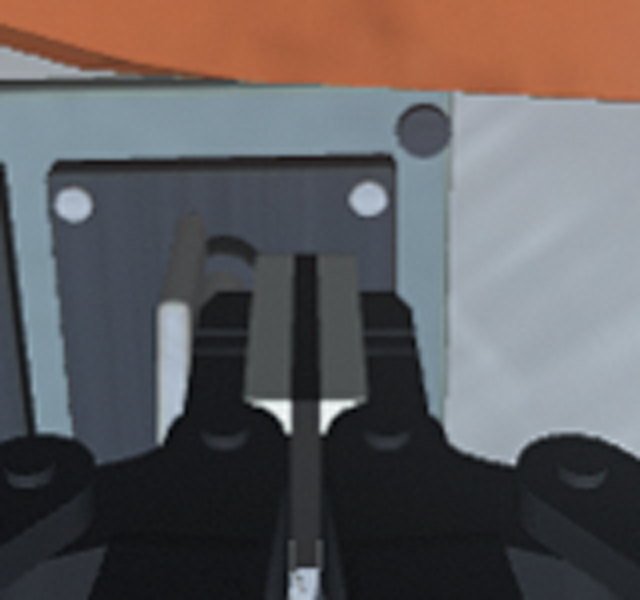

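View pics/scene23.png

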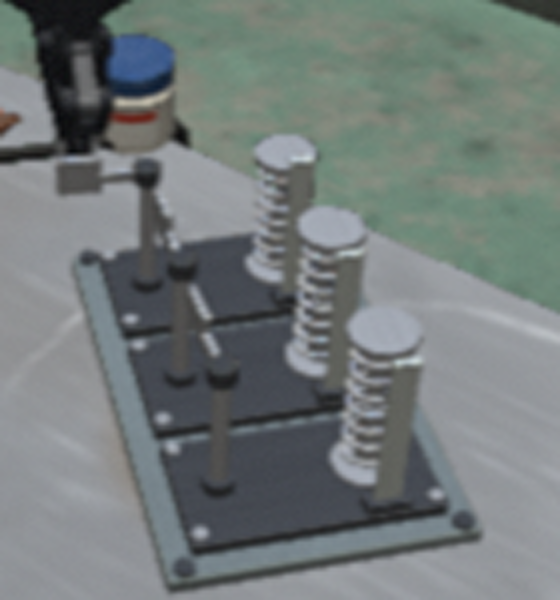

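Run:
```python
from h import *
S=arm.camera_model("scene")
z=lambda u,v:(280+u/4,120+v/3.75)
t=onplane(S,z(79,177),.114)[:2]; p=onplane(S,z(148,172),.120)[:2]
w={k:v for k,v in np.load("w23.npz").items()}
# tab top outer face (left edge) two points
a=onplane(w,(240+173/4,180+302/4),.127)[:2];b=onplane(w,(240+178/4,180+400/4),.127)[:2]
for q in (t,a,b):
    for P in (PIV,p):
        d=q-P; print(q.round(4),'x',(d@PX).round(4),'y',(d@PY).round(4),'angle',np.arctan2(-(d@PX),d@PY).round(3))
d=a-b;print('tab dir',np.arctan2(-(d@PX),d@PY))
```

```text
[ 0.5074 -0.205 ] x -0.0374 y -0.0002 angle 1.576
[ 0.5074 -0.205 ] x -0.0365 y 0.0113 angle 1.271
[ 0.4991 -0.1936] x -0.051 y 0.0035 angle 1.502
[ 0.4991 -0.1936] x -0.0501 y 0.015 angle 1.279
[ 0.5095 -0.2022] x -0.0375 y 0.0033 angle 1.483
[ 0.5095 -0.2022] x -0.0366 y 0.0148 angle 1.186
tab dir 1.554735325249917
```

```bash
python3 -m creep '0 -0.1 -0.1 0 -0.02; 0 -0.18 -0.15 0 -0.03; 0 -0.18 -0.15 0 -0.03; 0 -0.18 -0.15 0 -0.03; 0 -0.18 -0.15 0 -0.03; 0 -0.18 -0.15 0 -0.03; 0 -0.18 -0.15 0 -0.03; 0 -0.18 -0.15 0 -0.03'
python3 -c "
from h import *
arc([1.57,1.6])"
# retreat: away from the tab (+tool x), then up
python3 -m creep '0 0.5 0 0 0; 0 1 0 0 0; 0 1.2 0 -1 0; 0 1.2 0 -3 0; 0 1.2 0 -6 0; 0 1.2 0 -10 0; 0 1.2 0 -15 0; 0 1.2 0 -18 0'
python3 - <<'E'
from h import *
look('24')
m=arm.camera_model("wrist");w=arm.get_image("wrist")[:,:,::-1]; cv2.imwrite("pics/wrist24.png",w)
np.savez("w24.npz",**{k:np.array(v) for k,v in m.items()})
s=arm.get_image("scene")[:,:,::-1];cv2.imwrite("pics/scene24.png",s);cv2.imwrite("pics/scene24z.png",cv2.resize(s[120:280,280:420],None,fx=4,fy=3.75,interpolation=cv2.INTER_CUBIC))
E
```

```text
clock: 28.7
tool_pos: [0.5171, -0.1902, 0.0751]
eef_rot: [[0.615, 0.788, 0.0], [0.788, -0.615, 0.0], [0.0, 0.0, -1.0]]
wrist_force: [1.2, 1.1, 0.6]
opening: 0.0
th 1.57 [ 0.06  0.   -0.04] turn 0.01 world [ 0.518 -0.19 ]
th 1.60 [-0.06 -0.05 -0.04] turn -0.02 world [ 0.516 -0.19 ]
clock: 29.7
tool_pos: [0.5253, -0.1814, 0.2587]
eef_rot: [[0.615, 0.788, 0.004], [0.788, -0.615, -0.002], [0.002, 0.004, -1.0]]
wrist_force: [-0.2, -0.5, -0.1]
opening: -0.0001
L match 0.92 dy 5.00 px -> depth 10.8 mm (px/mm 0.462)
M match 1.00 dy 0.00 px -> depth 0.0 mm (px/mm 0.443)
R match 1.00 dy 0.00 px -> depth 0.0 mm (px/mm 0.425)
clk 29.75 pos [ 0.5272 -0.1821  0.2624] F [[-0.2 -0.5 -0.1]] [ 1.8 -1.7  2.5]
```

View pics/wrist24.png

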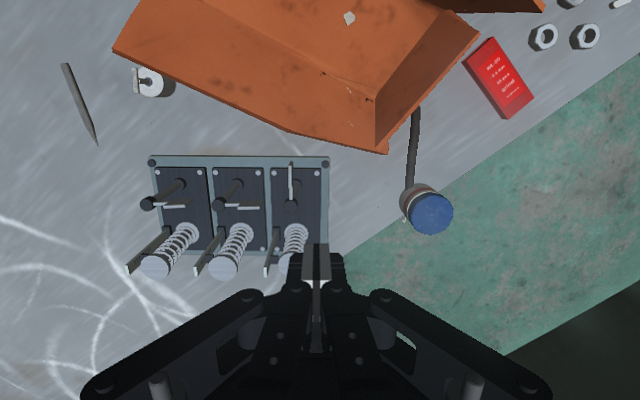

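View pics/scene24z.png

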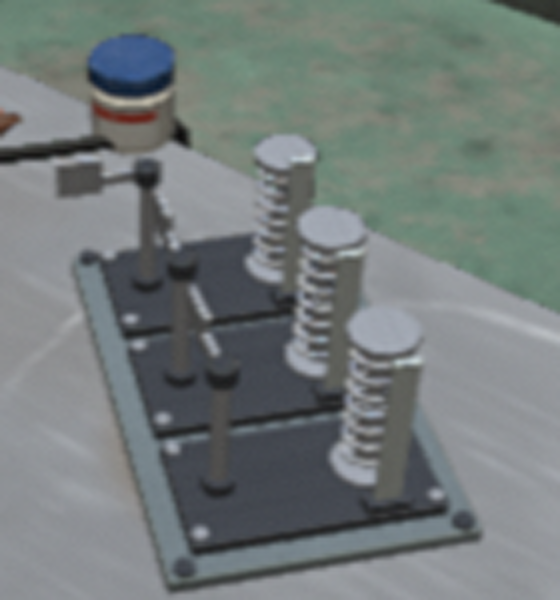

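View pics/side24z.png

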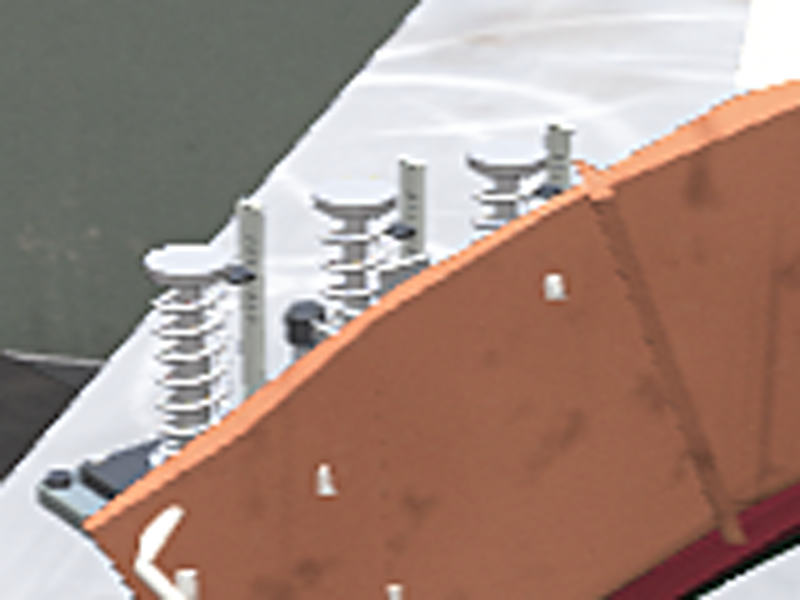

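Run:
```python
from h import *
w={k:v for k,v in np.load("w24.npz").items()}
im=cv2.imread("pics/wrist24.png")
cv2.imwrite("pics/w24z.png",cv2.resize(im[145:280,120:340],None,fx=3.6,fy=3.6,interpolation=cv2.INTER_CUBIC))
for t in (1.45,1.57,1.6):
    f=lambda r,z:proj(w,(*(PIV+r*(-np.sin(t)*PX+np.cos(t)*PY)),z))
    print(t,f(0,.12),f(.025,.127),f(.051,.127))
a=cv2.imread("pics/scene0.png");b=cv2.imread("pics/scene24.png")
d=cv2.absdiff(a,b).max(2)>40
n,l,s,c=cv2.connectedComponentsWithStats(d.astype(np.uint8)); print([list(map(int,r)) for r in s[1:] if r[4]>8])
```

```text
1.45 [289.67065496 207.16977583] [291.41306329 188.46160458] [293.88203132 165.58242676]
1.57 [289.67065496 207.16977583] [288.70476903 188.28429927] [288.20944908 165.20211573]
1.6 [289.67065496 207.16977583] [288.02713379 188.28854924] [286.78992566 165.21159668]
[[273, 0, 3, 5, 11], [271, 9, 10, 18, 44], [306, 10, 6, 14, 24], [295, 41, 7, 14, 65], [289, 43, 5, 10, 24], [301, 57, 4, 12, 18], [289, 70, 9, 8, 48], [290, 78, 6, 8, 21], [297, 81, 4, 8, 24], [0, 110, 12, 60, 377], [311, 148, 4, 6, 15], [344, 152, 15, 6, 45], [344, 159, 9, 5, 24], [294, 163, 19, 10, 115], [3, 173, 24, 43, 262], [1, 185, 4, 6, 11], [0, 193, 19, 54, 583], [23, 195, 10, 16, 33], [34, 214, 4, 7, 9], [38, 222, 5, 9, 15]]
```

View pics/w24z.png

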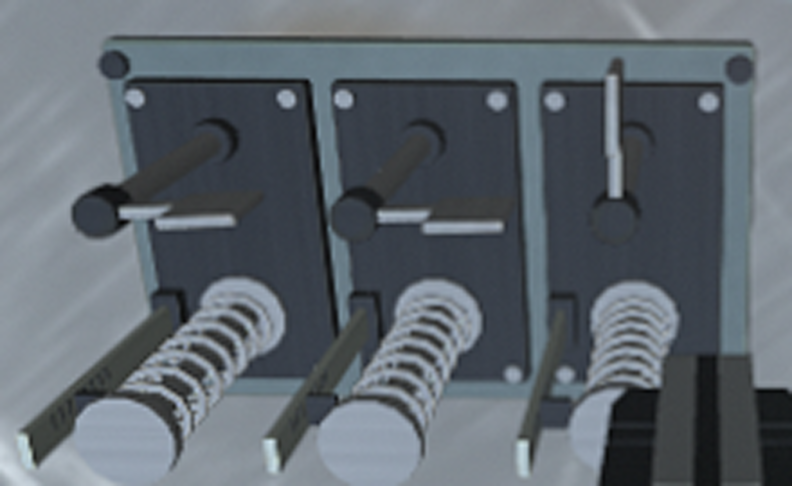

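```bash
python3 -c "
from station import arm
print(arm.close_job(), arm.state()['clock'])"
```

```text
the job is handed in; nothing more can be done
the job is handed in; nothing more can be done
```

I tested all three springs from left to right and found the left one soft. I then swung its reject flag towards the robot and handed the job in at about 30 s.

| Spring | Depth at the mark (22 mm wanted) | Push at the mark | After letting go |
|---|---|---|---|
| Left | about 22 mm (21.9 by side camera) | about 5.5 N | stayed about 10.8 mm low |
| Middle | about 22 mm (21.5 by side camera) | about 15 N | back to 0 |
| Right | about 22 mm (20.9 by side camera, poor match) | about 15.5 N | back to 0 |

Each cup was held at the mark for more than a second.

- **Flag:** the left flag stands at about 1.55 rad, estimated from the last wrist picture. The other two still look parked.
- **Surroundings:** I saw no sign that the jar, the mandrel or the other loose things moved. The gripper ended clear of everything.

**Disagreements:**
- **Fingertip height:** the tips first touched a cup about 28 mm above the reported tool point. I therefore set the depths from first contact, the force and the side camera, not from the reported height.
- **Depth at the mark:** for the middle and right cups the side camera read 0.5–1 mm shallower than the arm's own position. The right cup's reading is the weaker one, because its picture was partly hidden.

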